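# Loosen the knurled locking ring and slide the rub-test sled home

## Robot

A 7-joint arm with a two-finger parallel gripper is mounted at the origin on a cart in front of the work surface, level with it; the furniture and walls round the work are solid. World frame = base frame: x ahead of the robot, y to its left, z up, the work surface at z = 0. Lengths are in m, angles in degrees, forces in N, time in s.
With the tool pointing down it reaches from about 0.35 to 0.9 m from the base axis. Payload 8.1 kg.
Tool frame: the origin (TCP) lies at the very end of the fingers, on their centre line; the grasp point (between the pads) lies 19 mm behind it; y points along the fingers, x is the direction in which the jaws open and shut, and the axes are right-handed (so a half turn about y gives the same grasp; the last joint's range is limited). The gripper opens to 85 mm and grips with 20 to 120 N. Pads are 22 mm wide; open, the fingers measure 114 mm over their backs; the gripper's body (76 mm by 85 mm) begins 54 mm behind the grasp point. The pads swing forward as they close: fully open they stand 13 mm farther back than shut.
Start: joints at [67.632, 24.895, 1.432, 90.138, -0.665, 64.973, -4.303], TCP at [0.177, -0.599, 0.198] pointing down, gripper open.
Joint ranges: [-149.89, 149.89], [-25.12, 119.58], [-72.63, 75.52], [4.76, 147.25], [-75.54, 255.54], [6.69, 114.76], [-157.13, 157.13]. Speed limits (degrees/s): [127.2, 127.2, 172.46, 172.46, 180, 180, 180].

## Interface

Orientations are given as [roll, pitch, yaw] about the fixed x, y, z axes, in that order (R = Rz(yaw) Ry(pitch) Rx(roll)).
In Python, from cell import r, viewer gives the robot as it stands. The module is installed in compiled form; this text tells all that it offers.
- The arm moves only by the tool arm_command, never from a script. Its argument "deltas" is a list of rows, each a list of 7 numbers: the turn, a rotation vector about the tool's x, y, z in rad, then the shift along the tool's x, y, z in mm, then the opening, from 0 (shut) to 1 (fully open). A call has 1 to 20 rows; each row is the pose to reach, as a shift and turn from the pose commanded when the call began, along the tool's axes at that moment; what a row does not reach only later rows make up. A row lasts 1/12 s, in which the tool goes at most 41.7 mm and 7.16 degrees, less where a joint would pass 70% of its speed; a pose out of reach is approached as far as the arm can. A call with a gripper value outside its range is refused whole. The fingers move at their own pace and stop on an object; "grip_force" is the grip in N (left out, the last holds). Time passes only in rows, so rows that repeat a pose let the fingers close. It gives the time, the measured TCP pose, the force and the opening at its end, in the units of the state.
- r.get_state(): the state, without advancing time (a new reading comes with each control period).
- viewer.read_camera(name): name is "scene" or "top"; returns a dict with "img" (400x640x3 uint8, blue, green, red), "intrinsics" (3x3 intrinsics, pixels), "R" (3x3) and "t" (3): a world point X has camera coordinates R X + t. Camera axes: x right, y down, z forward; pixel columns grow to the right and rows downward; lengths in m; the calibration is good to about 2 mm. A picture is of the moment at which its call begins. There is no depth.
- r.hand_in(): hands the job in, once; it reports no verdict.
The state is a dict: "t": time; "joint_positions": joint angles; "qvel": joint speeds; "joint_efforts": joint torques, N m; "tool_pos": TCP position; "orientation": TCP orientation; "contact_force": force on the tool from outside, world axes, zero at the start; "ft_torque": the same for the moment, N m; "opening": finger opening in m.
Only numpy, scipy, OpenCV 4.12 (cv2) and the standard library are available. Lean on these libraries where they do the work, as an engineer would, in place of code of your own. Each camera call takes 0.05 s, during which the arm holds its last target. There are 200 camera calls.

## Task

Unlock the sled of the rub-test jig: roll a fingertip gently across the rim of the brass knurled ring to loosen it, counter-clockwise seen from above, until its red mark, now a little past the pointer on the bridge, has come round to the pointer for the second time, and leave it there. Then gently push the sled by the outer face of its blue block with a fingertip, all the way under the bridge against the end stop. Only touch and push: do not grip the ring or the sled, do not lift the sled, and leave everything else where it stands.

Things in the scene. Friction and masses are not known exactly. Their poses are not given: they have to be found in the camera images.
- jig: Rub-test jig, fixed to the worktop. Grey base 140 (x) x 280 (y) mm, top at z 10 mm; origin on the worktop under its centre; x away from the robot at yaw 0, y along the jig to its open end, z up. Two guide rails along y (tops z 24 mm). A dark bridge over them at y = -10 mm (132 x 26 mm, top z 52 mm) carries the ring on an upright threaded post 17 mm across, top z 102 mm.
- end_stop (a point): Centre of the face of the aluminium stop that closes the jig's -y end, at jig y = -90 mm; the stop is 32 mm high.
- ring_axis (a point): Point fixed to the jig on the ring's vertical axis, 58 mm above the worktop, the height of the ring's underside at joint value 0. The ring: brass, 95 mm across over 20 upright ridges (3 mm proud, 14 mm apart), 18 mm tall; it rises 5 mm a turn as it loosens.
- pointer (a point): Outer end of the white plate with a red line on the robot-side end of the bridge, 66 mm from the ring's axis along the jig's -x, 54 mm high: the pointer for the ring's mark.
- lock_ring (a joint): Angle of the knurled ring, rad, counted over turns; grows counter-clockwise seen from above (loosening). 0 tight, mark at the pointer; 6.283 and 12.566 mark at the pointer after one and two turns; thread ends at 18.8. Starts 0.5 to 1.3 past the pointer. Slight friction (1 N at the rim), stays where left.
- ring_mark (a point): Red mark on the ring's top face at the rim, 44 mm from its axis; turns and rises with the ring.
- pin_tip (a point): Lower end of the 10 mm steel pin that rises with the ring. It stands in a hole of the sled and locks it, 8 mm deep at ring angle 0; at two turns it is 2 mm clear above the sled.
- sled: Loose aluminium sled, 80 (x) x 170 (y) x 14 mm, 0.2 to 0.45 kg, a cork pad on it, lying between the rails; origin at the centre of its underside, axes as the jig's. Locked, its origin is at jig y = +40 mm (2 mm play); against the stop at jig y = -5 mm. On its +y end stands a blue push block 74 (x) x 14 (y) x 28 mm, top 52 mm above the worktop.
- push_face (a point): Centre of the outer (+y) face of the sled's blue push block, 38 mm above the worktop; pushed towards the jig's -y.
- dye_jar_5: Bystander, leave alone: white jar with a yellow cap, 50 mm across, 66 mm tall; origin at the centre of its underside.
- dye_jar_3: Bystander, leave alone: white jar with a black cap, 46 mm across, 70 mm tall; origin at the centre of its underside.
- beaker_150: Bystander, leave alone: glass beaker, 68 mm across, 80 mm tall; origin at the centre of its underside.
- dropper_bottle: Bystander, leave alone: brown dropper bottle, 33 mm across, 102 mm tall; origin at the centre of its underside.
- stopwatch: Bystander, leave alone: black stopwatch lying flat, 71 x 59 x 17 mm; origin at the centre of its underside.
- conical_flask: Bystander, leave alone: glass conical flask, 65 mm across, 105 mm tall; origin at the centre of its underside.

How it is judged (in metres and radians):
On the way, in this order (a step that is already met when the one before it is completed fails the run):
1. the ring is loosened until its mark is at the pointer for the second time, the sled still in its locked place (value of joint lock_ring between 12.216 and 12.916 rad and y of sled in the frame of jig above 0.03 m), for 0.2 s.
2. the sled is pushed against the end stop (y of sled in the frame of jig below -0.001 m and height (world z) of sled below 0.014 m and angle between sled's own z axis and vertical below 0.05 rad), for 0.2 s.
At the end, for the whole second after the job is handed in: The ring stands at two turns (12.57 rad) within 0.35 rad, its mark at the pointer; the sled lies flat in its rails, within 4 mm of the end stop (origin at jig y below -1 mm); both at rest (all of step 2 and value of joint lock_ring between 12.216 and 12.916 rad and linear speed of sled below 0.01 m/s and velocity of joint lock_ring between -0.1 and 0.1 rad/s); the robot touches nothing.
It fails at once if the sled is lifted or tipped (height (world z) of sled above 0.018 m or angle between sled's own z axis and vertical above 0.12 rad).
It fails at once if the ring is gripped or pressed hard (over 35 N) (contact force between the fingers and lock_ring above 35 N).
It fails at once if the sled is gripped or pressed hard (over 35 N) (contact force between the fingers and sled above 35 N).
It fails at once if a bystander is moved by more than 20 mm (distance of any of dye_jar_5, dye_jar_3, beaker_150, dropper_bottle, stopwatch, conical_flask from where it was at the start of the episode above 0.02 m).
It also fails if it takes over 72 s, if anything falls off the work surface, if the arm or the gripper's body presses on something with over 40 N, if the wrist force passes 120 N, or if a joint passes its speed limit or range.

## Working session

There is one attempt and no reset: what is moved stays moved. The work goes in short steps, Python scripts to look and compute and a tool call to move; the robot and the scene stay as the last step left them, time stands still between calls to the robot, and variables do not carry over. Pictures are saved under pics/ and viewed, about 8 in all and at most 12, crops included, and the job is handed in when it is done.

Besides the shell and the picture viewer there is one more tool, called after ">>>" in YAML: its name, and indented under it one key for each argument. arm_command: Moves the arm, as the interface text tells. Its arguments: {"type":"object","properties":{"deltas":{"type":"array","items":{"type":"array","items":{"type":"number"}}},"grip_force":{"type":"number"}},"required":["deltas"]}

```bash
mkdir -p pics; ls
python3 - <<'E'
from cell import r, viewer
import cv2, numpy as np
for n in("scene","top"):
    c=viewer.read_camera(n); cv2.imwrite(f"pics/{n}0.png",c["img"]); print(n,np.round(c["intrinsics"],1).tolist(),np.round(c["R"],4).tolist(),np.round(c["t"],4).tolist())
s=r.get_state(); print({k:np.round(v,4).tolist() for k,v in s.items()})
E
```

```text
pics
scene [[477.2, 0.0, 317.2], [0.0, 477.2, 203.0], [0.0, 0.0, 1.0]] [[0.86, -0.5101, -0.0106], [-0.3421, -0.5611, -0.7537], [0.3786, 0.6518, -0.6571]] [-0.6405, 0.1672, 1.3397]
top [[453.2, 0.0, 326.1], [0.0, 453.2, 201.5], [0.0, 0.0, 1.0]] [[0.0117, -0.9994, 0.0319], [-0.995, -0.0148, -0.0987], [0.0992, -0.0306, -0.9946]] [-0.2229, 0.6084, 1.0484]
{'t': 0.1, 'joint_positions': [67.6322, 24.9319, 1.4315, 90.1843, -0.6641, 64.9745, -4.3025], 'qvel': [0.0125, -0.0801, -0.1565, -0.0743, 0.05, 0.0244, 0.0109], 'joint_efforts': [0.002, -67.1763, 1.0276, -31.6906, 0.0157, 0.0072, -0.0], 'tool_pos': [0.1772, -0.5988, 0.1972], 'orientation': [-90.0082, 0.0819, -73.5147], 'contact_force': [0.6227, 0.3156, -0.2203], 'ft_torque': [-0.0399, -0.0081, -0.0505], 'opening': 0.0855}
```

View pics/scene0.png

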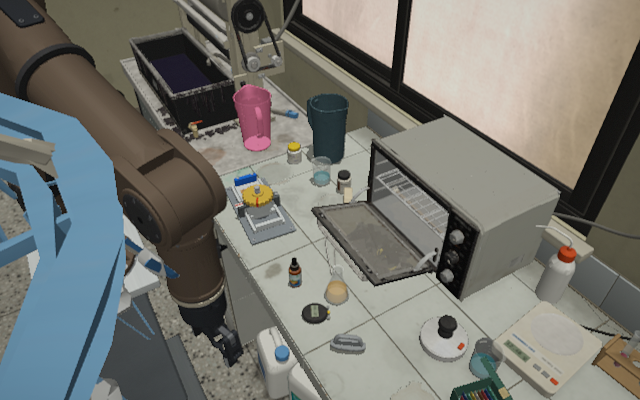

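View pics/top0.png

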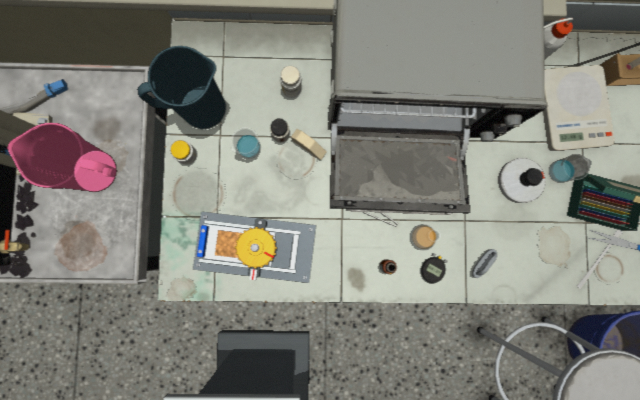

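The scene shows the jig near (262,205) and the top view shows it near (253,247), with the blue block on the left (world +y), the ring at about (257,248) and its red mark at about (270,255). I'll zoom in and measure next.

```bash
cat > h.py <<'E'
from cell import r, viewer
import cv2, numpy as np
def cam(n): return viewer.read_camera(n)
def ray(c,p):
    d=np.linalg.inv(c["intrinsics"])@np.array([p[0],p[1],1.]); R=np.array(c["R"]); 
    return -R.T@np.array(c["t"]).ravel(), R.T@d
def onz(c,p,z):
    o,d=ray(c,p); return o+d*(z-o[2])/d[2]
def tri(c1,p1,c2,p2):
    o1,d1=ray(c1,p1);o2,d2=ray(c2,p2)
    s=np.linalg.lstsq(np.c_[d1,-d2],o2-o1,rcond=None)[0]
    a,b=o1+s[0]*d1,o2+s[1]*d2
    return (a+b)/2,np.linalg.norm(a-b)
def proj(c,X):
    q=c["intrinsics"]@(np.array(c["R"])@X+np.array(c["t"]).ravel()); return q[:2]/q[2]
def blobs(c,lo,hi,roi,mn=4):
    x0,y0,x1,y1=roi; h=cv2.cvtColor(c["img"],cv2.COLOR_BGR2HSV)[y0:y1,x0:x1]
    m=cv2.inRange(h,np.array(lo),np.array(hi)); n,l,st,ce=cv2.connectedComponentsWithStats(m)
    return [(st[i,4],ce[i]+[x0,y0],cv2.minAreaRect(np.argwhere(l==i)[:,::-1].astype(np.float32)+[x0,y0])) for i in range(1,n) if st[i,4]>=mn]
E
python3 - <<'E'
from h import *
T=cam("top");S=cam("scene")
a=cv2.resize(T["img"][205:290,185:325],None,fx=5.5,fy=5.5,interpolation=cv2.INTER_CUBIC)
b=cv2.resize(S["img"][165:245,215:305],None,fx=6,fy=6,interpolation=cv2.INTER_CUBIC)
cv2.imwrite("pics/a.png",a);cv2.imwrite("pics/b.png",b)
for n,c,roi in(("top",T,(185,205,325,290)),("scene",S,(215,165,305,245))):
    for nm,lo,hi in(("blue",(100,150,60),(125,255,255)),("yel",(18,120,100),(32,255,255)),("red",(0,170,120),(8,255,255))):
        for A,ce,mr in blobs(c,lo,hi,roi): print(n,nm,A,np.round(ce,1),[np.round(x,1) for x in mr])
E
```

```text
Traceback (most recent call last):
  File "h.py", line 19, in blobs
    return [(st[i,4],ce[i]+[x0,y0],cv2.minAreaRect(np.argwhere(l==i)[:,::-1].astype(np.float32)+[x0,y0])) for i in range(1,n) if st[i,4]>=mn]
                                   ~~~~~~~~~~~~~~~^^^^^^^^^^^^^^^^^^^^^^^^^^^^^^^^^^^^^^^^^^^^^^^^^^^^^^
cv2.error: OpenCV(4.12.0) /io/opencv/modules/imgproc/src/convhull.cpp:143: error: (-215:Assertion failed) total >= 0 && (depth == CV_32F || depth == CV_32S) in function 'convexHull'
```

View pics/a.png

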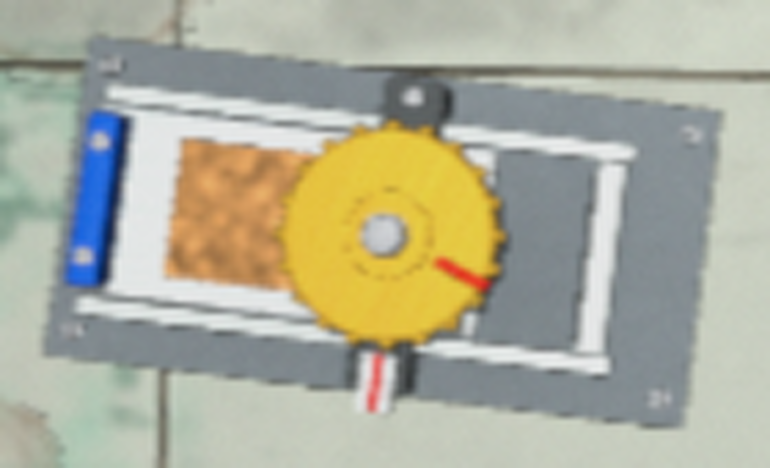

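View pics/b.png

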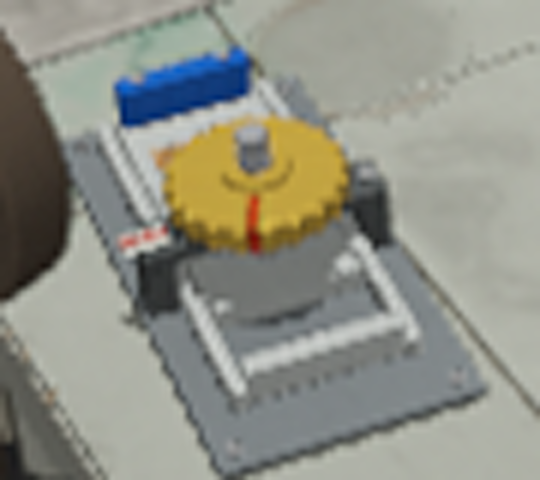

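The crops show the post at a.png (383,235), the ring mark at (463,273), about 65° past the pointer at (373,400), and base corners near (90,40), (720,110), (682,428) and (45,353). Next I'll compute these positions.

```bash
sed -i 's/astype(np.float32)+\[x0,y0\])/astype(np.float32)+np.float32([x0,y0]))/' h.py
python3 - <<'E'
from h import *
T=cam("top");S=cam("scene")
res={}
for n,c,roi in(("top",T,(185,205,325,290)),("scene",S,(215,165,305,245))):
    for nm,lo,hi in(("blue",(100,150,60),(125,255,255)),("yel",(18,120,100),(32,255,255)),("red",(0,150,120),(10,255,255))):
        for A,ce,mr in blobs(c,lo,hi,roi): print(n,nm,A,np.round(ce,1),[np.round(x,1) for x in mr])
f=5.5; o=np.array([185,205]); u=lambda p:(np.array(p)+.5)/f-.5+o
C=np.array([onz(T,u(p),.01) for p in((90,40),(720,110),(682,428),(45,353))]); print("corners",C.round(4).tolist(),"centre",C.mean(0).round(4), "len",np.linalg.norm(C-np.roll(C,-1,0),axis=1).round(3))
v=(C[0]-C[1]+C[3]-C[2]); print("yaw y-axis",np.degrees(np.arctan2(-v[0],v[1])))
w=C[0]+C[1]-C[2]-C[3]; print("yaw x-axis",np.degrees(np.arctan2(w[1],w[0])))
# post top: both views
us=lambda p:(np.array(p)+.5)/6-.5+np.array([215,165])
print("post",[np.round(x,4) for x in tri(T,u((383,235)),S,us((251,133)))],onz(T,u((383,235)),.102))
for nm,p,q in(("markout",(490,287),(255,230)),("pointer",(372,410),(121,243)),("block TL",(93,113),(245,52)),("block BL",(65,283),(117,82))):
    print(nm,[np.round(x,4) for x in tri(T,u(p),S,us(q))])
E
```

```text
top blue 175 [202.1 241.1] [array([202. , 240.8]), array([ 6.4, 31.3]), np.float64(8.1)]
top yel 1187 [255.1 247.1] [array([255.5, 247.5]), array([40.2, 40.2]), np.float64(53.1)]
top red 19 [269.2 254.6] [array([269. , 254.5]), array([9.4, 1.8]), np.float64(26.6)]
scene blue 162 [245.  179.3] [array([245.2, 179.1]), array([ 7.7, 22.9]), np.float64(74.1)]
scene yel 462 [257.4 195.6] [array([257.3, 195.5]), array([21.6, 30.2]), np.float64(78.7)]
scene red 7 [256.6 200.6] [array([256.7, 200.6]), array([0.9, 5.1]), np.float64(18.4)]
corners [[0.5839, 0.0863, 0.01], [0.5569, -0.1905, 0.01], [0.4182, -0.1759, 0.01], [0.4478, 0.1004, 0.01]] centre [ 0.5017 -0.0449  0.01  ] len [0.278 0.139 0.278 0.137]
yaw y-axis -5.842030505176297
yaw x-axis -5.954413041275323
post [array([ 0.501 , -0.0555,  0.1002]), np.float64(0.0009)] [ 0.50060629 -0.055516    0.102     ]
markout [array([ 0.4806, -0.0969,  0.0762]), np.float64(0.0019)]
pointer [array([ 0.4283, -0.0472,  0.0542]), np.float64(0.001)]
block TL [array([0.5517, 0.0746, 0.0455]), np.float64(0.003)]
block BL [array([0.4801, 0.0828, 0.0486]), np.float64(0.0027)]
```

Jig yaw is about -5.9°, the ring axis is at (0.5007, -0.0552), and the mark stands about 1.2 rad past the pointer. Post height 100 mm and base 278 x 138 mm agree with the text. I'll write a row-printing helper and move in.

```bash
cat > p.py <<'E'
from h import *
AX=np.array([.5007,-.0552])
def rows(P,op=0,base=None):
    """P: list of world (x,y,z,yaw deg); prints rows relative to base or the present commanded pose"""
    s=r.get_state(); b=base if base is not None else [*s["tool_pos"],s["orientation"][2]]
    c,q=np.cos(np.radians(b[3])),np.sin(np.radians(b[3]))
    o=[]
    for p in P:
        d=(np.array(p[:3])-b[:3])*1000
        o.append([0,round(-np.radians(p[3]-b[3]),3),0,round(c*d[0]+q*d[1],1),round(-d[2],1),round(-q*d[0]+c*d[1],1),op])
    print(str(o).replace(" ",""))
def lin(a,b,n): return [np.array(a)+(np.array(b)-a)*k/n for k in range(1,n+1)]
E
python3 - <<'E'
from p import *
s=r.get_state(); b=[*s["tool_pos"],s["orientation"][2]]
rows(lin(b,[.5007,-.1255,.14,0],19)+[[.5007,-.1255,.14,0]])
T=cam("top"); m=onz(T,(269.2,254.6),.077)[:2]-AX; print(m, (np.degrees(np.arctan2(m[1],m[0]))-174.1)%360)
E
```

```text
[[0,np.float64(-0.068),0,np.float64(-19.1),np.float64(3.0),np.float64(23.4),0],[0,np.float64(-0.135),0,np.float64(-38.1),np.float64(6.1),np.float64(46.8),0],[0,np.float64(-0.203),0,np.float64(-57.2),np.float64(9.1),np.float64(70.2),0],[0,np.float64(-0.27),0,np.float64(-76.3),np.float64(12.1),np.float64(93.6),0],[0,np.float64(-0.338),0,np.float64(-95.4),np.float64(15.2),np.float64(117.0),0],[0,np.float64(-0.405),0,np.float64(-114.4),np.float64(18.2),np.float64(140.4),0],[0,np.float64(-0.473),0,np.float64(-133.5),np.float64(21.2),np.float64(163.8),0],[0,np.float64(-0.54),0,np.float64(-152.6),np.float64(24.3),np.float64(187.2),0],[0,np.float64(-0.608),0,np.float64(-171.7),np.float64(27.3),np.float64(210.6),0],[0,np.float64(-0.675),0,np.float64(-190.7),np.float64(30.3),np.float64(234.0),0],[0,np.float64(-0.743),0,np.float64(-209.8),np.float64(33.4),np.float64(257.4),0],[0,np.float64(-0.81),0,np.float64(-228.9),np.float64(36.4),np.float64(280.7),0],[0,np.float64(-0.878),0,np.float64(-248.0),np.float64(39.4),np.float64(304.1),0],[0,np.float64(-0.945),0,np.float64(-267.0),np.float64(42.5),np.float64(327.5),0],[0,np.float64(-1.013),0,np.float64(-286.1),np.float64(45.5),np.float64(350.9),0],[0,np.float64(-1.08),0,np.float64(-305.2),np.float64(48.5),np.float64(374.3),0],[0,np.float64(-1.148),0,np.float64(-324.3),np.float64(51.6),np.float64(397.7),0],[0,np.float64(-1.216),0,np.float64(-343.3),np.float64(54.6),np.float64(421.1),0],[0,np.float64(-1.283),0,np.float64(-362.4),np.float64(57.6),np.float64(444.5),0],[0,np.float64(-1.283),0,np.float64(-362.4),np.float64(57.6),np.float64(444.5),0]]
[-0.01612652 -0.03125692] 68.60923381705521
```

>>> arm_command:
  deltas:
    - [0, -0.068, 0, -19, 3, 23.4, 0]
    - [0, -0.135, 0, -38, 6, 46.8, 0]
    - [0, -0.203, 0, -57.2, 9, 70.2, 0]
    - [0, -0.27, 0, -76.3, 12, 93.6, 0]
    - [0, -0.338, 0, -95.4, 15, 117, 0]
    - [0, -0.405, 0, -114.4, 18, 140.4, 0]
    - [0, -0.473, 0, -133.5, 21, 163.8, 0]
    - [0, -0.54, 0, -152.6, 24, 187.2, 0]
    - [0, -0.608, 0, -171.7, 27, 210.6, 0]
    - [0, -0.675, 0, -190.7, 30, 234, 0]
    - [0, -0.743, 0, -209.8, 33, 257.4, 0]
    - [0, -0.81, 0, -229, 36, 281, 0]
    - [0, -0.878, 0, -248, 39, 304, 0]
    - [0, -0.945, 0, -267, 42, 327.5, 0]
    - [0, -1.013, 0, -286, 45.5, 351, 0]
    - [0, -1.08, 0, -305, 48.5, 374.3, 0]
    - [0, -1.148, 0, -324.3, 51.5, 397.7, 0]
    - [0, -1.216, 0, -343.3, 54.6, 421, 0]
    - [0, -1.283, 0, -362.4, 57.6, 444.5, 0]
    - [0, -1.283, 0, -362.4, 57.6, 444.5, 0]

```text
t: 2.02
tool_pos: [0.5039, -0.1194, 0.1403]
orientation: [-89.8, -0.1, 0.6]
contact_force: [-0.1, -0.3, 0.4]
opening: 0.0001
```

>>> arm_command:
  deltas:
    - [0, 0, 0, 0, 0, -6, 0]
    - [0, 0, 0, 0, 15, -6, 0]
    - [0, 0, 0, 0, 30, -6, 0]
    - [0, 0, 0, 0, 45, -6, 0]
    - [0, 0, 0, 0, 60, -6, 0]
    - [0, 0, 0, 0, 74, -6, 0]
    - [0, 0, 0, 0, 74, -6, 0]
    - [0, 0, 0, 0, 74, -6, 0]
    - [0, 0, 0, 0, 74, -6, 0]

```text
t: 2.77
tool_pos: [0.5009, -0.1327, 0.0671]
orientation: [-90.0, -0.0, -0.1]
contact_force: [1.1, 0.3, 0.7]
opening: -0.0003
```

Run:
```python
from p import *
s=r.get_state(); print(np.round(s["tool_pos"],4),s["orientation"],s["contact_force"],np.round(s["joint_positions"],0))
S=cam("scene");T=cam("top")
a=cv2.resize(S["img"][140:250,190:320],None,fx=3,fy=3,interpolation=cv2.INTER_CUBIC)
b=cv2.resize(T["img"][180:290,180:330],None,fx=3,fy=3,interpolation=cv2.INTER_CUBIC)
cv2.imwrite("pics/c.png",np.hstack([a,b]))
```

```text
[ 0.5009 -0.1327  0.0671] [-9.00355000e+01 -3.65626062e-02 -9.12688530e-02] [1.09996402 0.30733558 0.67033319] [ 27.  26. -24. 112.  15.  45.  -6.]
```

View pics/c.png

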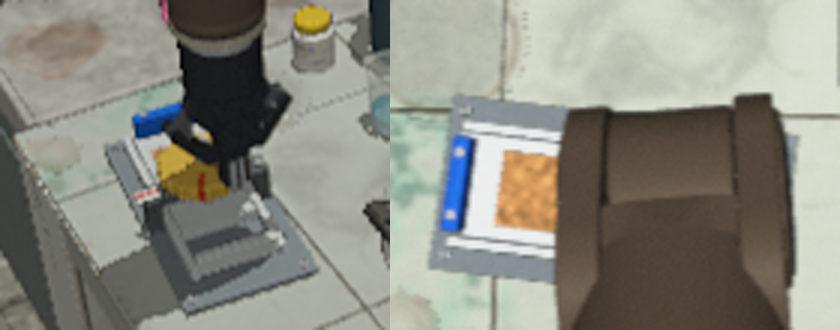

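The picture shows the closed fingers just right of the ring (left half around (235,165)), clear of the jig, with the mark undisturbed. Now a touch with the +z face.

>>> arm_command:
  deltas:
    - [0, 0, 0, 0, 0, 5, 0]
    - [0, 0, 0, 0, 0, 10, 0]
    - [0, 0, 0, 0, 0, 14, 0]
    - [0, 0, 0, 0, 0, 16, 0]
    - [0, 0, 0, 0, 0, 17, 0]
    - [0, 0, 0, 0, 0, 17, 0]

```text
t: 3.37
tool_pos: [0.5008, -0.1142, 0.0664]
orientation: [-90.0, -0.0, 0.0]
contact_force: [-1.2, 0.5, 0.6]
opening: 0.0002
```

>>> arm_command:
  deltas:
    - [0, 0, 0, 0, 0, 1, 0]
    - [0, 0, 0, 0, 0, 1, 0]
    - [0, 0, 0, 0, 0, 1, 0]

```text
t: 3.62
tool_pos: [0.5007, -0.1138, 0.0663]
orientation: [-90.0, 0.0, -0.0]
contact_force: [0.5, 0.1, 0.3]
opening: 0.0001
```

>>> arm_command:
  deltas:
    - [0, 0, 0, 0, 0, 1, 0]
    - [0, 0, 0, 0, 0, 1, 0]
    - [0, 0, 0, 0, 0, 1, 0]

```text
t: 3.87
tool_pos: [0.5008, -0.1127, 0.0663]
orientation: [-90.0, 0.0, -0.0]
contact_force: [0.3, 0.4, -0.1]
opening: -0.0003
```

>>> arm_command:
  deltas:
    - [0, 0, 0, 0, 0, 1, 0]
    - [0, 0, 0, 0, 0, 1, 0]
    - [0, 0, 0, 0, 0, 1, 0]

```text
t: 4.12
tool_pos: [0.5008, -0.1116, 0.0663]
orientation: [-90.0, -0.0, 0.0]
contact_force: [-0.5, -0.1, -0.0]
opening: -0.0002
```

>>> arm_command:
  deltas:
    - [0, 0, 0, 0, 0, 1, 0]
    - [0, 0, 0, 0, 0, 1, 0]
    - [0, 0, 0, 0, 0, 1, 0]

```text
t: 4.37
tool_pos: [0.5008, -0.1106, 0.0663]
orientation: [-90.0, -0.0, 0.0]
contact_force: [0.1, -0.5, -0.9]
opening: -0.0
```

>>> arm_command:
  deltas:
    - [0, 0, 0, 0, 0, 1, 0]
    - [0, 0, 0, 0, 0, 1, 0]
    - [0, 0, 0, 0, 0, 1, 0]

```text
t: 4.62
tool_pos: [0.5008, -0.1096, 0.0663]
orientation: [-90.0, -0.0, 0.0]
contact_force: [-0.0, 0.2, -0.5]
opening: -0.0001
```

>>> arm_command:
  deltas:
    - [0, 0, 0, 0, 0, 1, 0]
    - [0, 0, 0, 0, 0, 1, 0]
    - [0, 0, 0, 0, 0, 1, 0]

```text
t: 4.87
tool_pos: [0.5008, -0.1086, 0.0663]
orientation: [-90.0, -0.0, 0.0]
contact_force: [0.5, -0.9, 0.7]
opening: 0.0001
```

>>> arm_command:
  deltas:
    - [0, 0, 0, 0, 0, 1, 0]
    - [0, 0, 0, 0, 0, 1, 0]
    - [0, 0, 0, 0, 0, 1, 0]

```text
t: 5.12
tool_pos: [0.5008, -0.1076, 0.0663]
orientation: [-90.0, -0.0, -0.0]
contact_force: [0.5, -0.6, -0.5]
opening: 0.0001
```

Run:
```python
from p import *
S=cam("scene")
for A,ce,mr in blobs(S,(0,150,120),(10,255,255),(215,165,305,245),3): print(A,ce)
a=cv2.resize(S["img"][165:225,230:300],None,fx=8,fy=8,interpolation=cv2.INTER_CUBIC)
cv2.imwrite("pics/d.png",a)
print(proj(S,np.array(r.get_state()["tool_pos"])))
```

```text
[264.77248154 205.14989721]
```

View pics/d.png

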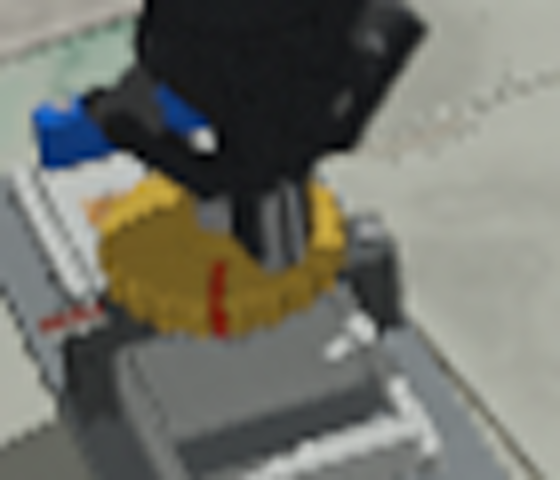

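Run:
```python
from p import *
S=cam("scene"); s=r.get_state(); print(s["opening"])
for dy in(0,-.008,-.011):
  for z in(.066,.076,.082,.088): print(dy,z,((proj(S,np.array([.5008,-.1076+dy,z]))-[230,165])*8).round(0))
print(((proj(S,np.array([.5007-.0475*0,-.0552-.0475,.077]))-[230,165])*8).round(0),((proj(S,np.array([.5007,-.0552-.0475,.060]))-[230,165])*8).round(0))
```

```text
-0.00019290575987739546
0 0.066 [278. 322.]
0 0.076 [276. 301.]
0 0.082 [275. 289.]
0 0.088 [273. 277.]
-0.008 0.066 [288. 334.]
-0.008 0.076 [286. 314.]
-0.008 0.082 [284. 301.]
-0.008 0.088 [283. 289.]
-0.011 0.066 [291. 338.]
-0.011 0.076 [289. 318.]
-0.011 0.082 [288. 306.]
-0.011 0.088 [287. 293.]
[270. 292.] [274. 326.]
```

The picture shows the finger ending around crop (275,268), above the rim. The TCP should project to (278,322), so the tip seems about 20 mm higher than reported. I'll back off and check that in a clear view.

>>> arm_command:
  deltas:
    - [0, 0, 0, 0, 0, -10, 0]
    - [0, 0, 0, 0, 0, -20, 0]
    - [0, 0, 0, 0, 0, -30, 0]
    - [0, 0, 0, 0, 0, -30, 0]
    - [0, 0, 0, 0, 0, -30, 0]

```text
t: 5.63
tool_pos: [0.5006, -0.139, 0.0662]
orientation: [-90.0, 0.0, -0.1]
contact_force: [-0.4, 0.6, 0.2]
opening: -0.0002
```

Run:
```python
from p import *
S=cam("scene"); s=r.get_state(); P=np.array(s["tool_pos"]); print(P,s["opening"])
o=np.array([235,160]); a=cv2.resize(S["img"][160:232,235:305],None,fx=8,fy=8,interpolation=cv2.INTER_CUBIC)
for dz in(0,.02,.04): 
    q=(proj(S,P+[0,0,dz])-o+.5)*8; cv2.drawMarker(a,tuple(int(v) for v in q),(255,0,255),cv2.MARKER_CROSS,8,1)
cv2.imwrite("pics/e.png",a)
```

```text
[ 0.50065402 -0.13814635  0.06622128] 0.0003251519897411294
```

View pics/e.png

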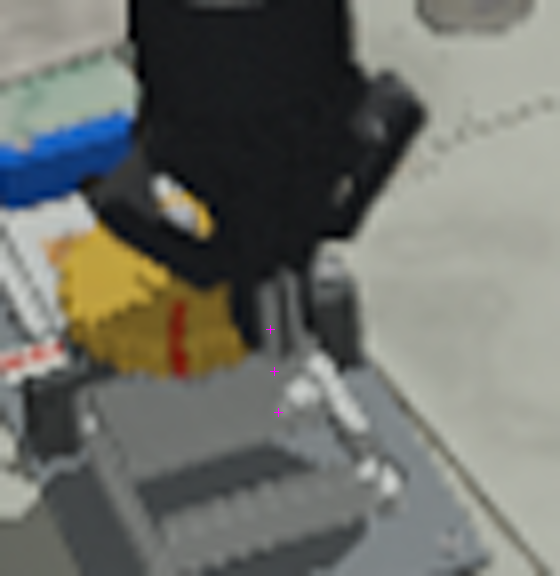

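The visible finger end is at crop row 355, which is 25 to 30 mm above the nominal TCP (crosses at 0, 20 and 40 mm). I'll measure this offset with a gentle vertical touch on the ring's top face, known to be at z ≈ 0.077.

>>> arm_command:
  deltas:
    - [0, 0, 0, 0, 0, 12, 0]
    - [0, 0, 0, 0, 0, 24, 0]
    - [0, 0, 0, 0, 0, 38, 0]
    - [0, 0, 0, 0, 3, 38, 0]
    - [0, 0, 0, 0, 6, 38, 0]
    - [0, 0, 0, 0, 9, 38, 0]
    - [0, 0, 0, 0, 9, 38, 0]

```text
t: 6.27
tool_pos: [0.5002, -0.0999, 0.0566]
orientation: [-90.0, 0.1, -0.0]
contact_force: [-0.1, 0.7, -0.1]
opening: 0.0
```

>>> arm_command:
  deltas:
    - [0, 0, 0, 0, 1, 0, 0]
    - [0, 0, 0, 0, 2, 0, 0]
    - [0, 0, 0, 0, 3, 0, 0]

```text
t: 6.52
tool_pos: [0.5008, -0.1001, 0.0542]
orientation: [-90.0, -0.0, -0.0]
contact_force: [0.8, 0.0, 0.7]
opening: -0.0
```

>>> arm_command:
  deltas:
    - [0, 0, 0, 0, 1, 0, 0]
    - [0, 0, 0, 0, 1, 0, 0]

```text
t: 6.68
tool_pos: [0.5007, -0.0998, 0.0531]
orientation: [-90.0, 0.0, -0.0]
contact_force: [0.3, -0.1, 0.5]
opening: -0.0002
```

>>> arm_command:
  deltas:
    - [0, 0, 0, 0, 1, 0, 0]
    - [0, 0, 0, 0, 1, 0, 0]

```text
t: 6.85
tool_pos: [0.5007, -0.0997, 0.0522]
orientation: [-90.0, 0.0, -0.0]
contact_force: [0.9, 1.3, -0.5]
opening: -0.0
```

>>> arm_command:
  deltas:
    - [0, 0, 0, 0, 1, 0, 0]
    - [0, 0, 0, 0, 1, 0, 0]

```text
t: 7.02
tool_pos: [0.5007, -0.0997, 0.0512]
orientation: [-90.0, 0.0, -0.0]
contact_force: [-0.6, -0.4, -0.2]
opening: 0.0003
```

>>> arm_command:
  deltas:
    - [0, 0, 0, 0, 1, 0, 0]
    - [0, 0, 0, 0, 1, 0, 0]

```text
t: 7.18
tool_pos: [0.5007, -0.0997, 0.0502]
orientation: [-90.0, 0.0, -0.0]
contact_force: [-0.1, 0.1, 0.2]
opening: 0.0002
```

>>> arm_command:
  deltas:
    - [0, 0, 0, 0, 1, 0, 0]
    - [0, 0, 0, 0, 1, 0, 0]

```text
t: 7.35
tool_pos: [0.5007, -0.0997, 0.0492]
orientation: [-90.0, 0.0, -0.0]
contact_force: [0.6, 0.1, -0.3]
opening: 0.0002
```

>>> arm_command:
  deltas:
    - [0, 0, 0, 0, 1, 0, 0]
    - [0, 0, 0, 0, 1, 0, 0]

```text
t: 7.52
tool_pos: [0.5007, -0.0997, 0.0482]
orientation: [-90.0, 0.0, -0.0]
contact_force: [0.7, 0.5, 0.2]
opening: -0.0001
```

>>> arm_command:
  deltas:
    - [0, 0, 0, 0, 1, 0, 0]
    - [0, 0, 0, 0, 1, 0, 0]

```text
t: 7.68
tool_pos: [0.5007, -0.0997, 0.0472]
orientation: [-90.0, 0.0, -0.0]
contact_force: [-0.3, 0.1, 0.5]
opening: 0.0003
```

>>> arm_command:
  deltas:
    - [0, 0, 0, 0, 1, 0, 0]
    - [0, 0, 0, 0, 1, 0, 0]

```text
t: 7.85
tool_pos: [0.5007, -0.0997, 0.0462]
orientation: [-90.0, 0.0, -0.0]
contact_force: [0.5, -0.6, -0.0]
opening: -0.0001
```

>>> arm_command:
  deltas:
    - [0, 0, 0, 0, 1, 0, 0]
    - [0, 0, 0, 0, 1, 0, 0]

```text
t: 8.02
tool_pos: [0.5007, -0.0997, 0.0452]
orientation: [-90.0, 0.0, -0.0]
contact_force: [-0.1, -0.3, 0.2]
opening: -0.0
```

Run:
```python
from p import *
S=cam("scene"); s=r.get_state(); P=np.array(s["tool_pos"]); print(P,s["contact_force"])
o=np.array([230,165]); a=cv2.resize(S["img"][165:225,230:300],None,fx=9,fy=9,interpolation=cv2.INTER_CUBIC)
cv2.imwrite("pics/f.png",a)
```

```text
[ 0.50070039 -0.09966975  0.04521638] [ 0.2217235  -0.20165378 -0.22997036]
```

View pics/f.png

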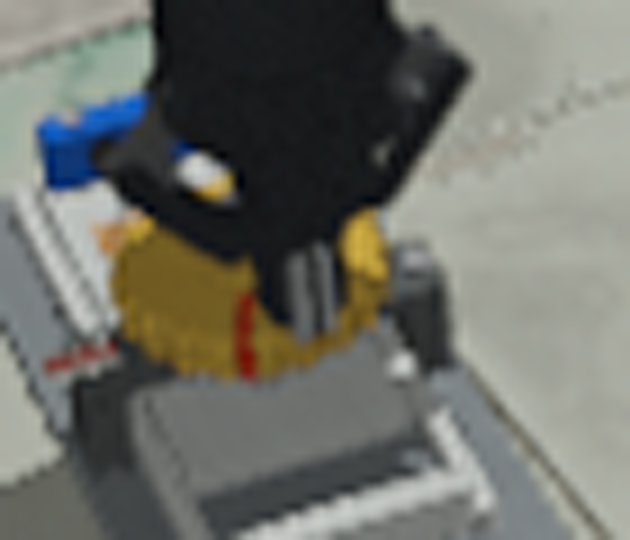

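Here the finger end is at crop (315,335), roughly level with the rim top. The knuckles flare out on both sides at (200,240) and (395,190). I'll keep descending in 1 mm steps and measure the knuckles.

>>> arm_command:
  deltas:
    - [0, 0, 0, 0, 1, 0, 0]
    - [0, 0, 0, 0, 1, 0, 0]

```text
t: 8.23
tool_pos: [0.5007, -0.0997, 0.0442]
orientation: [-90.0, 0.0, -0.0]
contact_force: [-0.0, 1.4, -0.7]
opening: -0.0001
```

>>> arm_command:
  deltas:
    - [0, 0, 0, 0, 1, 0, 0]
    - [0, 0, 0, 0, 1, 0, 0]

```text
t: 8.4
tool_pos: [0.5009, -0.0998, 0.0434]
orientation: [-90.0, -0.0, -0.0]
contact_force: [-0.6, -0.6, 3.6]
opening: 0.0003
```

>>> arm_command:
  deltas:
    - [0, 0, 0, 0, 1, 0, 0]
    - [0, 0, 0, 0, 1, 0, 0]

```text
t: 8.57
tool_pos: [0.5015, -0.1, 0.0429]
orientation: [-90.0, -0.1, -0.0]
contact_force: [-1.3, -0.6, 9.6]
opening: -0.0002
```

Run:
```python
from p import *
S=cam("scene")
for p in((205,245),(240,262),(120,170),(395,190),(465,70),(290,325),(340,320),(315,338),(255,290)):
    o,d=ray(S,np.array(p)/9+[230,165]-.5)
    for y in(-.0997,-.1107): print(p,y,(o+d*(y-o[1])/d[1]).round(4),end=" ")
    print()
print(r.get_state()["tool_pos"],r.get_state()["contact_force"],np.round(r.get_state()["ft_torque"],2))
```

```text
(205, 245) -0.0997 [ 0.4703 -0.0997  0.1256] (205, 245) -0.1107 [ 0.4662 -0.1107  0.1352] 
(240, 262) -0.0997 [ 0.4813 -0.0997  0.1137] (240, 262) -0.1107 [ 0.4772 -0.1107  0.1234] 
(120, 170) -0.0997 [ 0.4458 -0.0997  0.1665] (120, 170) -0.1107 [ 0.442  -0.1107  0.1756] 
(395, 190) -0.0997 [ 0.5376 -0.0997  0.1198] (395, 190) -0.1107 [ 0.5328 -0.1107  0.1294] 
(465, 70) -0.0997 [ 0.5658 -0.0997  0.1576] (465, 70) -0.1107 [ 0.5607 -0.1107  0.1668] 
(290, 325) -0.0997 [ 0.4959 -0.0997  0.0804] (290, 325) -0.1107 [ 0.4916 -0.1107  0.0904] 
(340, 320) -0.0997 [ 0.5136 -0.0997  0.0746] (340, 320) -0.1107 [ 0.5091 -0.1107  0.0847] 
(315, 338) -0.0997 [ 0.5041 -0.0997  0.071 ] (315, 338) -0.1107 [ 0.4997 -0.1107  0.0812] 
(255, 290) -0.0997 [ 0.4853 -0.0997  0.1002] (255, 290) -0.1107 [ 0.4811 -0.1107  0.11  ] 
[ 0.50147301 -0.09995342  0.04297973] [-0.36664676 -0.64299254  8.42156966] [-0.12  0.33 -0.02]
```

Contact is at TCP z = 0.0436 against the ring top at 0.077, so the real finger end sits about 33 mm above the reported TCP, in line with the picture. Stiffness is about 7 N/mm. Now a radial touch at the correct height.

>>> arm_command:
  deltas:
    - [0, 0, 0, 0, -6, 0, 0]
    - [0, 0, 0, 0, -6, -10, 0]
    - [0, 0, 0, 0, -6, -22, 0]
    - [0, 0, 0, 0, 0, -32, 0]
    - [0, 0, 0, 0, 10.5, -32, 0]
    - [0, 0, 0, 0, 10.5, -25, 0]
    - [0, 0, 0, 0, 10.5, -18, 0]
    - [0, 0, 0, 0, 10.5, -16, 0]
    - [0, 0, 0, 0, 10.5, -16, 0]

```text
t: 9.37
tool_pos: [0.5008, -0.1138, 0.0318]
orientation: [-90.0, 0.0, 0.1]
contact_force: [-0.1, 0.3, -0.1]
opening: 0.0001
```

>>> arm_command:
  deltas:
    - [0, 0, 0, 0, 0, 1, 0]
    - [0, 0, 0, 0, 0, 1, 0]

```text
t: 9.53
tool_pos: [0.501, -0.1142, 0.032]
orientation: [-90.0, -0.0, 0.0]
contact_force: [-0.2, -0.5, -1.1]
opening: 0.0
```

>>> arm_command:
  deltas:
    - [0, 0, 0, 0, 0, 1, 0]
    - [0, 0, 0, 0, 0, 1, 0]

```text
t: 9.7
tool_pos: [0.5009, -0.1136, 0.032]
orientation: [-90.0, -0.0, -0.0]
contact_force: [-0.4, -0.5, 0.4]
opening: -0.0001
```

>>> arm_command:
  deltas:
    - [0, 0, 0, 0, 0, 1, 0]
    - [0, 0, 0, 0, 0, 1, 0]

```text
t: 9.87
tool_pos: [0.5008, -0.1131, 0.0319]
orientation: [-90.0, -0.0, -0.0]
contact_force: [0.1, -1.5, 0.5]
opening: 0.0
```

>>> arm_command:
  deltas:
    - [0, 0, 0, 0, 0, 1, 0]
    - [0, 0, 0, 0, 0, 1, 0]

```text
t: 10.03
tool_pos: [0.5008, -0.1129, 0.0319]
orientation: [-90.1, -0.0, -0.1]
contact_force: [0.1, -4.5, 1.3]
opening: -0.0001
```

The radial touch came at y = -0.1133 against an expected -0.1134, which confirms the axis and the 11 mm half-width. Now a touch with the +x face from the robot side.

>>> arm_command:
  deltas:
    - [0, 0, 0, 0, 0, -12, 0]
    - [0, 0, 0, -15, 0, -13, 0]
    - [0, 0, 0, -35, 0, -12, 0]
    - [0, 0, 0, -55, 0, -5, 0]
    - [0, 0, 0, -70, 0, 10, 0]
    - [0, 0, 0, -70, 0, 30, 0]
    - [0, 0, 0, -70, 0, 45, 0]
    - [0, 0, 0, -70, 0, 57.2, 0]
    - [0, 0, 0, -66, 0, 57.2, 0]
    - [0, 0, 0, -64, 0, 57.2, 0]
    - [0, 0, 0, -64, 0, 57.2, 0]

```text
t: 10.95
tool_pos: [0.4376, -0.0554, 0.0318]
orientation: [-90.0, -0.0, -0.0]
contact_force: [-0.4, 0.3, -0.4]
opening: 0.0003
```

>>> arm_command:
  deltas:
    - [0, 0, 0, 1, 0, 0, 0]
    - [0, 0, 0, 1, 0, 0, 0]

```text
t: 11.12
tool_pos: [0.4379, -0.0554, 0.0317]
orientation: [-90.0, 0.0, -0.1]
contact_force: [0.5, -0.3, -0.5]
opening: 0.0003
```

>>> arm_command:
  deltas:
    - [0, 0, 0, 1, 0, 0, 0]
    - [0, 0, 0, 1, 0, 0, 0]

```text
t: 11.28
tool_pos: [0.4389, -0.0549, 0.0318]
orientation: [-90.0, -0.0, -0.0]
contact_force: [0.3, -0.1, -0.0]
opening: -0.0001
```

>>> arm_command:
  deltas:
    - [0, 0, 0, 1, 0, 0, 0]
    - [0, 0, 0, 1, 0, 0, 0]

```text
t: 11.45
tool_pos: [0.44, -0.0546, 0.0318]
orientation: [-90.0, -0.0, -0.0]
contact_force: [-0.1, -0.0, 0.4]
opening: 0.0
```

>>> arm_command:
  deltas:
    - [0, 0, 0, 1, 0, 0, 0]
    - [0, 0, 0, 1, 0, 0, 0]

```text
t: 11.62
tool_pos: [0.441, -0.0545, 0.0318]
orientation: [-90.0, -0.0, 0.0]
contact_force: [0.2, -0.4, -0.2]
opening: -0.0
```

>>> arm_command:
  deltas:
    - [0, 0, 0, 1, 0, 0, 0]
    - [0, 0, 0, 1, 0, 0, 0]

```text
t: 11.78
tool_pos: [0.4414, -0.0545, 0.0317]
orientation: [-90.0, 0.0, 0.0]
contact_force: [-2.5, 0.6, 0.9]
opening: 0.0002
```

>>> arm_command:
  deltas:
    - [0, 0, 0, 1, 0, 0, 0]
    - [0, 0, 0, 1, 0, 0, 0]

```text
t: 11.95
tool_pos: [0.4417, -0.0545, 0.0315]
orientation: [-90.0, 0.1, -0.0]
contact_force: [-4.6, 0.7, 2.4]
opening: 0.0001
```

The +x contact is at 0.4412, giving a half-width of about 12.3 mm. Now I'll compute the orbit rows. The leading corner hooks a ridge and the tool rotates with the orbit, so each call uses the same rows in the tool frame.

```bash
cat > orb.py <<'E'
from p import *
K=27; ck,sk=np.cos(np.radians(K)),np.sin(np.radians(K))
def c(rho):  # TCP rel. ring axis in tool x,z (mm)
    er=rho+12.3*ck+11*sk; et=-(-12.3*sk+11*ck)
    return np.array([er*ck+et*sk,-er*sk+et*ck])
def orb(lst,rho0,dz=0):
    """lst of (theta deg, rho) from a start at (0,rho0); rows in the starting tool frame"""
    o=[]
    for th,rho in lst:
        t=np.radians(th); R=np.array([[np.cos(t),-np.sin(t)],[np.sin(t),np.cos(t)]]); d=R@c(rho)-c(rho0)
        o.append([0,float(round(-t,3)),0,float(round(d[0],1)),dz,float(round(d[1],1)),0])
    print(str(o).replace(" ",""))
def world(psi,rho):
    a=np.radians(psi); v=c(rho)/1000
    return AX+[np.cos(a)*v[0]-np.sin(a)*v[1],np.sin(a)*v[0]+np.cos(a)*v[1]]
E
python3 - <<'E'
from orb import *
w=world(-128,55); s=r.get_state(); P=s["tool_pos"]; print(w,s["orientation"],np.round(s["joint_positions"]))
print("goto: out x -12, then shift",(w-P[:2])*1000,"turn",np.radians(128))
print("entry");orb([(6*k,max(45.5,55-3*k)) for k in range(1,21)],55)
print("push");orb([(6*k,45.5) for k in range(1,21)],45.5)
print("retA");orb([(0,50),(0,56)]+[(-6.67*k,56) for k in range(1,19)],45.5)
print("retB");orb([(-6.67*k,56) for k in range(1,19)]+[(-120,55)],56)
E
```

```text
[ 0.43461232 -0.08136426] [-9.00150822e+01  1.19569743e-01 -1.24693187e-03] [ 19.  24. -24. 123.  17.  36. -17.]
goto: out x -12, then shift [ -7.05304066 -26.83217638] turn 2.234021442552742
entry
[[0,-0.105,0,0.6,0,7.7,0],[0,-0.209,0,0.3,0,15.1,0],[0,-0.314,0,-0.8,0,22.1,0],[0,-0.419,0,-0.2,0,28.5,0],[0,-0.524,0,0.3,0,35.0,0],[0,-0.628,0,0.1,0,41.4,0],[0,-0.733,0,-0.9,0,47.8,0],[0,-0.838,0,-2.4,0,54.1,0],[0,-0.942,0,-4.6,0,60.1,0],[0,-1.047,0,-7.5,0,65.9,0],[0,-1.152,0,-10.9,0,71.4,0],[0,-1.257,0,-14.9,0,76.4,0],[0,-1.361,0,-19.4,0,81.1,0],[0,-1.466,0,-24.3,0,85.2,0],[0,-1.571,0,-29.6,0,88.8,0],[0,-1.676,0,-35.3,0,91.8,0],[0,-1.78,0,-41.3,0,94.2,0],[0,-1.885,0,-47.5,0,96.0,0],[0,-1.99,0,-53.9,0,97.1,0],[0,-2.094,0,-60.3,0,97.6,0]]
push
[[0,-0.105,0,3.0,0,5.7,0],[0,-0.209,0,5.4,0,11.7,0],[0,-0.314,0,7.2,0,17.9,0],[0,-0.419,0,8.3,0,24.2,0],[0,-0.524,0,8.7,0,30.7,0],[0,-0.628,0,8.5,0,37.1,0],[0,-0.733,0,7.6,0,43.5,0],[0,-0.838,0,6.0,0,49.7,0],[0,-0.942,0,3.8,0,55.8,0],[0,-1.047,0,1.0,0,61.6,0],[0,-1.152,0,-2.4,0,67.1,0],[0,-1.257,0,-6.4,0,72.1,0],[0,-1.361,0,-10.9,0,76.8,0],[0,-1.466,
[... 577 characters left out ...]
13,0,-85.6,0,-32.5,0],[0,1.63,0,-92.9,0,-28.3,0],[0,1.746,0,-99.6,0,-23.2,0],[0,1.863,0,-105.6,0,-17.4,0],[0,1.979,0,-111.0,0,-11.0,0],[0,2.095,0,-115.5,0,-3.9,0]]
retB
[[0,0.116,0,-4.7,0,-7.0,0],[0,0.233,0,-10.1,0,-13.4,0],[0,0.349,0,-16.2,0,-19.1,0],[0,0.466,0,-23.0,0,-24.0,0],[0,0.582,0,-30.3,0,-28.2,0],[0,0.698,0,-38.0,0,-31.5,0],[0,0.815,0,-46.0,0,-33.8,0],[0,0.931,0,-54.3,0,-35.2,0],[0,1.048,0,-62.7,0,-35.7,0],[0,1.164,0,-71.0,0,-35.1,0],[0,1.281,0,-79.3,0,-33.6,0],[0,1.397,0,-87.3,0,-31.1,0],[0,1.513,0,-95.0,0,-27.8,0],[0,1.63,0,-102.2,0,-23.5,0],[0,1.746,0,-108.9,0,-18.5,0],[0,1.863,0,-115.0,0,-12.7,0],[0,1.979,0,-120.3,0,-6.2,0],[0,2.095,0,-124.9,0,0.8,0],[0,2.094,0,-124.0,0,1.3,0]]
```

>>> arm_command:
  deltas:
    - [0, 0, 0, -10, 0, 0, 0]
    - [0, 0.118, 0, -20, 0, 0, 0]
    - [0, 0.235, 0, -22, 0, 0, 0]
    - [0, 0.353, 0, -22, 0, 0, 0]
    - [0, 0.47, 0, -22, 0, -2, 0]
    - [0, 0.588, 0, -22, 0, -4, 0]
    - [0, 0.706, 0, -22, 0, -6, 0]
    - [0, 0.823, 0, -22, 0, -8, 0]
    - [0, 0.941, 0, -22, 0, -10, 0]
    - [0, 1.058, 0, -22, 0, -12, 0]
    - [0, 1.176, 0, -21, 0, -14, 0]
    - [0, 1.293, 0, -20, 0, -16, 0]
    - [0, 1.411, 0, -19, 0, -18, 0]
    - [0, 1.529, 0, -18, 0, -20, 0]
    - [0, 1.646, 0, -17, 0, -22, 0]
    - [0, 1.764, 0, -16, 0, -24, 0]
    - [0, 1.881, 0, -14, 0, -25, 0]
    - [0, 1.999, 0, -12, 0, -26, 0]
    - [0, 2.117, 0, -10, 0, -27, 0]
    - [0, 2.234, 0, -7.7, 0, -27, 0]

```text
t: 13.62
tool_pos: [0.4352, -0.0817, 0.032]
orientation: [-89.9, 0.0, -128.3]
contact_force: [-0.7, 0.8, -0.1]
opening: -0.0001
```

>>> arm_command:
  deltas:
    - [0, 0, 0, 0, 0, 0, 0]
    - [0, 0, 0, 0, 0, 0, 0]
    - [0, 0, 0, 0, 0, 0, 0]

```text
t: 13.87
tool_pos: [0.4349, -0.0814, 0.0319]
orientation: [-90.0, 0.0, -127.8]
contact_force: [0.3, -0.3, -0.1]
opening: -0.0
```

Run:
```python
from orb import *
s=r.get_state(); print(world(-128,55),s["tool_pos"],s["orientation"],np.round(s["joint_positions"]),s["contact_force"])
S=cam("scene")
for lo,hi in(((0,150,60),(10,255,255)),((172,150,60),(180,255,255))):
    for A,ce,mr in blobs(S,lo,hi,(215,165,305,245),3): print(A,ce)
```

```text
[ 0.43461232 -0.08136426] [ 0.43491833 -0.08139069  0.03186138] [-8.99837943e+01  8.68973424e-03 -1.27771917e+02] [  -4.   22.   10.  126.   -7.   33. -117.] [ 0.31033506 -0.33748028 -0.10585953]
10 [257.1 202.4]
```

>>> arm_command:
  deltas:
    - [0, -0.105, 0, 0.6, 0, 7.7, 0]
    - [0, -0.209, 0, 0.3, 0, 15.1, 0]
    - [0, -0.314, 0, -0.8, 0, 22.1, 0]
    - [0, -0.419, 0, -0.2, 0, 28.5, 0]
    - [0, -0.524, 0, 0.3, 0, 35, 0]
    - [0, -0.628, 0, 0.1, 0, 41.4, 0]
    - [0, -0.733, 0, -0.9, 0, 47.8, 0]
    - [0, -0.838, 0, -2.4, 0, 54.1, 0]

```text
t: 14.58
tool_pos: [0.4792, -0.1133, 0.0318]
orientation: [-90.0, -0.0, -79.6]
contact_force: [-0.4, 0.3, -0.2]
opening: -0.0002
```

```bash
cat >> orb.py <<'E'
def mark(z=.077):
    S=cam("scene")
    for lo,hi in(((0,140,60),(10,255,255)),((172,140,60),(180,255,255))):
        for A,ce,mr in blobs(S,lo,hi,(215,165,305,245),3):
            m=(onz(S,ce,z)[:2]-AX)*1000; print("red",A,ce.round(1),"rad",np.hypot(*m).round(1),"deg past pointer",((np.degrees(np.arctan2(m[1],m[0]))-174.1)%360).round(1))
def st():
    s=r.get_state(); print(round(s["t"],2),np.round(s["tool_pos"],4),np.round(s["orientation"],1),np.round(s["joint_positions"]),np.round(s["contact_force"],1))
E
python3 - <<'E'
from orb import *
st(); print(world(-128+48,45.5)); mark()
E
```

```text
14.58 [ 0.4792 -0.1133  0.0318] [-90.   -0.  -79.6] [ 10.  25.  -3. 118.   2.  36. -75.] [-0.4  0.3 -0.2]
[ 0.47870007 -0.11273513]
```

>>> arm_command:
  deltas:
    - [0, -0.105, 0, 3, 0, 5.7, 0]
    - [0, -0.209, 0, 5.4, 0, 11.7, 0]
    - [0, -0.314, 0, 7.2, 0, 17.9, 0]
    - [0, -0.419, 0, 8.3, 0, 24.2, 0]
    - [0, -0.524, 0, 8.7, 0, 30.7, 0]
    - [0, -0.628, 0, 8.5, 0, 37.1, 0]
    - [0, -0.733, 0, 7.6, 0, 43.5, 0]
    - [0, -0.838, 0, 6, 0, 49.7, 0]
    - [0, -0.942, 0, 3.8, 0, 55.8, 0]
    - [0, -1.047, 0, 1, 0, 61.6, 0]
    - [0, -1.152, 0, -2.4, 0, 67.1, 0]
    - [0, -1.257, 0, -6.4, 0, 72.1, 0]

```text
t: 15.63
tool_pos: [0.549, -0.0941, 0.0317]
orientation: [-90.0, 0.0, -7.7]
contact_force: [-0.1, -0.1, -1.2]
opening: -0.0001
```

Run:
```python
from orb import *
st(); print(world(-128+120,45.5)); mark()
S=cam("scene");T=cam("top")
a=cv2.resize(S["img"][165:225,230:300],None,fx=6,fy=6,interpolation=cv2.INTER_CUBIC)
b=cv2.resize(T["img"][205:285,190:320],None,fx=3,fy=4.5,interpolation=cv2.INTER_CUBIC)
cv2.imwrite("pics/g.png",np.hstack([a,b[:360]]))
```

```text
15.63 [ 0.549  -0.0941  0.0317] [-90.    0.   -7.7] [ 20.  32. -22. 108.  17.  43. -19.] [-0.1 -0.1 -1.2]
[ 0.54862081 -0.09390251]
red 10 [257.1 202.4] rad 45.0 deg past pointer 71.6
```

View pics/g.png

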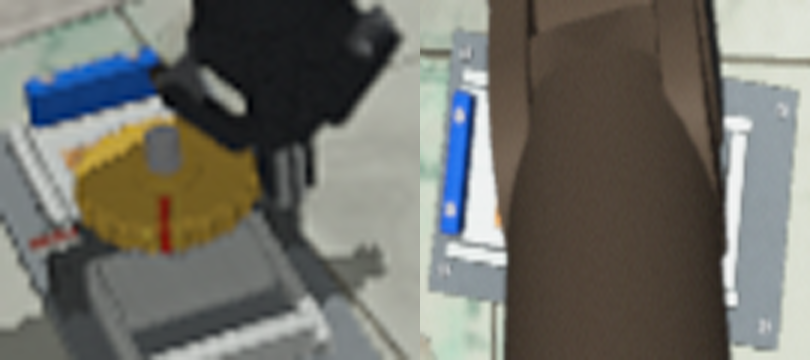

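The ring has not turned: the mark is unchanged at (257.1,202.4) in the scene view. The real corner must be rounded and riding just outside the ridges. I'll go 3.5 mm deeper.

Run:
```python
from orb import *
orb([(5*k,max(42,45.5-1*k)) for k in range(1,11)],45.5)
```

```text
[[0,-0.087,0,1.6,0,5.1,0],[0,-0.175,0,2.8,0,10.2,0],[0,-0.262,0,3.5,0,15.4,0],[0,-0.349,0,4.2,0,20.4,0],[0,-0.436,0,4.9,0,25.4,0],[0,-0.524,0,5.3,0,30.5,0],[0,-0.611,0,5.1,0,35.5,0],[0,-0.698,0,4.6,0,40.6,0],[0,-0.785,0,3.6,0,45.6,0],[0,-0.873,0,2.2,0,50.4,0]]
```

>>> arm_command:
  deltas:
    - [0, -0.087, 0, 1.6, 0, 5.1, 0]
    - [0, -0.175, 0, 2.8, 0, 10.2, 0]
    - [0, -0.262, 0, 3.5, 0, 15.4, 0]
    - [0, -0.349, 0, 4.2, 0, 20.4, 0]
    - [0, -0.436, 0, 4.9, 0, 25.4, 0]
    - [0, -0.524, 0, 5.3, 0, 30.5, 0]
    - [0, -0.611, 0, 5.1, 0, 35.5, 0]

```text
t: 16.37
tool_pos: [0.5607, -0.0605, 0.0323]
orientation: [-90.1, -0.1, 27.0]
contact_force: [6.0, -2.2, -0.5]
opening: 0.0003
```

Run:
```python
from orb import *
st(); print(world(-128+155,42)); mark()
```

```text
16.37 [ 0.5607 -0.0605  0.0323] [-90.1  -0.1  27. ] [ 23.  34. -31. 107.  24.  46.   6.] [ 6.  -2.2 -0.5]
[ 0.55865328 -0.05941699]
red 13 [263.5 200.6] rad 43.6 deg past pointer 97.6
```

Engaged: the ring turned 26° and the force is 6 N. I'll carry on at this depth.

Run:
```python
from orb import *
print("push");orb([(6*k,42) for k in range(1,21)],42)
```

```text
push
[[0,-0.105,0,2.9,0,5.4,0],[0,-0.209,0,5.2,0,11.0,0],[0,-0.314,0,6.9,0,16.8,0],[0,-0.419,0,7.9,0,22.8,0],[0,-0.524,0,8.4,0,28.9,0],[0,-0.628,0,8.2,0,35.0,0],[0,-0.733,0,7.3,0,41.0,0],[0,-0.838,0,5.9,0,46.9,0],[0,-0.942,0,3.8,0,52.6,0],[0,-1.047,0,1.2,0,58.1,0],[0,-1.152,0,-2.0,0,63.3,0],[0,-1.257,0,-5.8,0,68.1,0],[0,-1.361,0,-10.0,0,72.5,0],[0,-1.466,0,-14.6,0,76.4,0],[0,-1.571,0,-19.7,0,79.8,0],[0,-1.676,0,-25.0,0,82.7,0],[0,-1.78,0,-30.6,0,85.0,0],[0,-1.885,0,-36.5,0,86.6,0],[0,-1.99,0,-42.5,0,87.7,0],[0,-2.094,0,-48.5,0,88.2,0]]
```

>>> arm_command:
  deltas:
    - [0, -0.105, 0, 2.9, 0, 5.4, 0]
    - [0, -0.209, 0, 5.2, 0, 11, 0]
    - [0, -0.314, 0, 6.9, 0, 16.8, 0]
    - [0, -0.419, 0, 7.9, 0, 22.8, 0]
    - [0, -0.524, 0, 8.4, 0, 28.9, 0]
    - [0, -0.628, 0, 8.2, 0, 35, 0]
    - [0, -0.733, 0, 7.3, 0, 41, 0]
    - [0, -0.838, 0, 5.9, 0, 46.9, 0]
    - [0, -0.942, 0, 3.8, 0, 52.6, 0]
    - [0, -1.047, 0, 1.2, 0, 58.1, 0]
    - [0, -1.152, 0, -2, 0, 63.3, 0]
    - [0, -1.257, 0, -5.8, 0, 68.1, 0]
    - [0, -1.361, 0, -10, 0, 72.5, 0]
    - [0, -1.466, 0, -14.6, 0, 76.4, 0]

```text
t: 17.58
tool_pos: [0.5124, 0.0041, 0.0327]
orientation: [-90.2, -0.1, 111.2]
contact_force: [3.6, 6.8, 3.2]
opening: -0.0001
```

Run:
```python
from orb import *
st(); print(world(27+84,42)); mark(.078)
print("retA");orb([(0,48),(0,54)]+[(-6.67*k,54) for k in range(1,19)],42)
print("retB");orb([(-6.67*k,54) for k in range(1,19)]+[(-120,51)],54)
print("entry");orb([(6*k,max(42,51-3*k)) for k in range(1,21)],51)
```

```text
17.58 [0.5124 0.0041 0.0327] [-9.020e+01 -1.000e-01  1.112e+02] [ 31.  37. -53. 113.  39.  50.  68.] [3.6 6.8 3.2]
[0.51095165 0.00199501]
retA
[[0,-0.0,0,5.3,0,-2.7,0],[0,-0.0,0,10.7,0,-5.4,0],[0,0.116,0,6.2,0,-12.2,0],[0,0.233,0,0.9,0,-18.4,0],[0,0.349,0,-5.1,0,-24.0,0],[0,0.466,0,-11.7,0,-28.8,0],[0,0.582,0,-18.8,0,-32.8,0],[0,0.698,0,-26.3,0,-36.0,0],[0,0.815,0,-34.1,0,-38.3,0],[0,0.931,0,-42.2,0,-39.6,0],[0,1.048,0,-50.3,0,-40.0,0],[0,1.164,0,-58.4,0,-39.5,0],[0,1.281,0,-66.5,0,-38.0,0],[0,1.397,0,-74.3,0,-35.6,0],[0,1.513,0,-81.7,0,-32.3,0],[0,1.63,0,-88.7,0,-28.1,0],[0,1.746,0,-95.2,0,-23.2,0],[0,1.863,0,-101.1,0,-17.6,0],[0,1.979,0,-106.3,0,-11.3,0],[0,2.095,0,-110.7,0,-4.4,0]]
retB
[[0,0.116,0,-4.5,0,-6.8,0],[0,0.233,0,-9.8,0,-13.0,0],[0,0.349,0,-15.8,0,-18.5,0],[0,0.466,0,-22.4,0,-23.3,0],[0,0.582,0,-29.5,0,-27.4,0],[0,0.698,0,-37.0,0,-30.5,0],[0,0.815,0,-44.8,0,-32.8,0],[0,0.931,0,-52.9,0,-34.2,0],[0,1.048,0,-61.0,0,-34.6,0],[0,1.164,0,-69.1,0,-34.0,0],[0,1.281,0,-77.2,0,-32.5,0],[0,1.397,0,-84.9,0,-30.1,0],[0,1.513,0,-92.4,0,-26.8,0],[0,1.63,0,-99.4,0,-22.7,0],[0,1.746,0,-105.9,0,-17.8,0],[0,1.863,0,-111.8,0,-12.1,0],[0,1.979,0,-117.0,0,-5.8,0],[0,2.095,0,-121.4,0,1.0,0],[0,2.094,0,-118.9,0,2.6,0]]
entry
[[0,-0.105,0,0.5,0,7.3,0],[0,-0.209,0,0.0,0,14.3,0],[0,-0.314,0,-1.2,0,20.9,0],[0,-0.419,0,-0.1,0,26.9,0],[0,-0.524,0,0.4,0,33.0,0],[0,-0.628,0,0.2,0,39.1,0],[0,-0.733,0,-0.7,0,45.1,0],[0,-0.838,0,-2.1,0,51.0,0],[0,-0.942,0,-4.2,0,56.7,0],[0,-1.047,0,-6.8,0,62.2,0],[0,-1.152,0,-10.0,0,67.3,0],[0,-1.257,0,-13.8,0,72.2,0],[0,-1.361,0,-18.0,0,76.5,0],[0,-1.466,0,-22.6,0,80.5,0],[0,-1.571,0,-27.7,0,83.9,0],[0,-1.676,0,-33.0,0,86.7,0],[0,-1.78,0,-38.7,0,89.0,0],[0,-1.885,0,-44.5,0,90.7,0],[0,-1.99,0,-50.5,0,91.8,0],[0,-2.094,0,-56.6,0,92.2,0]]
```

>>> arm_command:
  deltas:
    - [0, 0, 0, 5.3, 0, -2.7, 0]
    - [0, 0, 0, 10.7, 0, -5.4, 0]
    - [0, 0.116, 0, 6.2, 0, -12.2, 0]
    - [0, 0.233, 0, 0.9, 0, -18.4, 0]
    - [0, 0.349, 0, -5.1, 0, -24, 0]
    - [0, 0.466, 0, -11.7, 0, -28.8, 0]
    - [0, 0.582, 0, -18.8, 0, -32.8, 0]
    - [0, 0.698, 0, -26.3, 0, -36, 0]
    - [0, 0.815, 0, -34.1, 0, -38.3, 0]
    - [0, 0.931, 0, -42.2, 0, -39.6, 0]
    - [0, 1.048, 0, -50.3, 0, -40, 0]
    - [0, 1.164, 0, -58.4, 0, -39.5, 0]
    - [0, 1.281, 0, -66.5, 0, -38, 0]
    - [0, 1.397, 0, -74.3, 0, -35.6, 0]
    - [0, 1.513, 0, -81.7, 0, -32.3, 0]
    - [0, 1.63, 0, -88.7, 0, -28.1, 0]
    - [0, 1.746, 0, -95.2, 0, -23.2, 0]
    - [0, 1.863, 0, -101.1, 0, -17.6, 0]
    - [0, 1.979, 0, -106.3, 0, -11.3, 0]
    - [0, 2.095, 0, -110.7, 0, -4.4, 0]

```text
t: 19.3
tool_pos: [0.5548, -0.1006, 0.0317]
orientation: [-90.0, 0.0, -9.6]
contact_force: [0.0, -0.7, -0.5]
opening: -0.0003
```

>>> arm_command:
  deltas:
    - [0, 0.116, 0, -4.5, 0, -6.8, 0]
    - [0, 0.233, 0, -9.8, 0, -13, 0]
    - [0, 0.349, 0, -15.8, 0, -18.5, 0]
    - [0, 0.466, 0, -22.4, 0, -23.3, 0]
    - [0, 0.582, 0, -29.5, 0, -27.4, 0]
    - [0, 0.698, 0, -37, 0, -30.5, 0]
    - [0, 0.815, 0, -44.8, 0, -32.8, 0]
    - [0, 0.931, 0, -52.9, 0, -34.2, 0]
    - [0, 1.048, 0, -61, 0, -34.6, 0]
    - [0, 1.164, 0, -69.1, 0, -34, 0]
    - [0, 1.281, 0, -77.2, 0, -32.5, 0]
    - [0, 1.397, 0, -84.9, 0, -30.1, 0]
    - [0, 1.513, 0, -92.4, 0, -26.8, 0]
    - [0, 1.63, 0, -99.4, 0, -22.7, 0]
    - [0, 1.746, 0, -105.9, 0, -17.8, 0]
    - [0, 1.863, 0, -111.8, 0, -12.1, 0]
    - [0, 1.979, 0, -117, 0, -5.8, 0]
    - [0, 2.095, 0, -121.4, 0, 1, 0]
    - [0, 2.094, 0, -118.9, 0, 2.6, 0]

```text
t: 20.88
tool_pos: [0.4368, -0.0775, 0.0318]
orientation: [-90.1, -0.0, -129.4]
contact_force: [0.6, 0.5, -0.2]
opening: 0.0002
```

Run:
```python
from orb import *
st(); print(world(-129,51)); mark(.079)
```

```text
20.88 [ 0.4368 -0.0775  0.0318] [ -90.1   -0.  -129.4] [  -5.   22.   10.  126.   -7.   33. -119.] [ 0.6  0.5 -0.2]
[ 0.43781994 -0.07857994]
red 4 [266.5 188.8] rad 32.3 deg past pointer 185.0
```

The ring is now at about 183°. Second stroke.

>>> arm_command:
  deltas:
    - [0, -0.105, 0, 0.5, 0, 7.3, 0]
    - [0, -0.209, 0, 0, 0, 14.3, 0]
    - [0, -0.314, 0, -1.2, 0, 20.9, 0]
    - [0, -0.419, 0, -0.1, 0, 26.9, 0]
    - [0, -0.524, 0, 0.4, 0, 33, 0]
    - [0, -0.628, 0, 0.2, 0, 39.1, 0]
    - [0, -0.733, 0, -0.7, 0, 45.1, 0]
    - [0, -0.838, 0, -2.1, 0, 51, 0]
    - [0, -0.942, 0, -4.2, 0, 56.7, 0]
    - [0, -1.047, 0, -6.8, 0, 62.2, 0]
    - [0, -1.152, 0, -10, 0, 67.3, 0]
    - [0, -1.257, 0, -13.8, 0, 72.2, 0]
    - [0, -1.361, 0, -18, 0, 76.5, 0]
    - [0, -1.466, 0, -22.6, 0, 80.5, 0]
    - [0, -1.571, 0, -27.7, 0, 83.9, 0]
    - [0, -1.676, 0, -33, 0, 86.7, 0]
    - [0, -1.78, 0, -38.7, 0, 89, 0]
    - [0, -1.885, 0, -44.5, 0, 90.7, 0]
    - [0, -1.99, 0, -50.5, 0, 91.8, 0]
    - [0, -2.094, 0, -56.6, 0, 92.2, 0]

```text
t: 22.6
tool_pos: [0.5462, -0.0941, 0.0319]
orientation: [-90.0, -0.0, -8.6]
contact_force: [0.5, -1.3, 1.5]
opening: -0.0
```

Run:
```python
from orb import *
st(); print(world(-9,42)); mark(.079)
```

```text
22.6 [ 0.5462 -0.0941  0.0319] [-90.   -0.   -8.6] [ 20.  31. -22. 109.  17.  43. -20.] [ 0.5 -1.3  1.5]
[ 0.5451065 -0.0926757]
red 5 [251.2 186.4] rad 34.3 deg past pointer 280.5
```

Now about 280°, so 97° gained with a light force. I'll complete the stroke and return.

>>> arm_command:
  deltas:
    - [0, -0.105, 0, 2.9, 0, 5.4, 0]
    - [0, -0.209, 0, 5.2, 0, 11, 0]
    - [0, -0.314, 0, 6.9, 0, 16.8, 0]
    - [0, -0.419, 0, 7.9, 0, 22.8, 0]
    - [0, -0.524, 0, 8.4, 0, 28.9, 0]
    - [0, -0.628, 0, 8.2, 0, 35, 0]
    - [0, -0.733, 0, 7.3, 0, 41, 0]
    - [0, -0.838, 0, 5.9, 0, 46.9, 0]
    - [0, -0.942, 0, 3.8, 0, 52.6, 0]
    - [0, -1.047, 0, 1.2, 0, 58.1, 0]
    - [0, -1.152, 0, -2, 0, 63.3, 0]
    - [0, -1.257, 0, -5.8, 0, 68.1, 0]
    - [0, -1.361, 0, -10, 0, 72.5, 0]
    - [0, -1.466, 0, -14.6, 0, 76.4, 0]
    - [0, -1.571, 0, -19.7, 0, 79.8, 0]
    - [0, -1.676, 0, -25, 0, 82.7, 0]
    - [0, -1.78, 0, -30.6, 0, 85, 0]
    - [0, -1.885, 0, -36.5, 0, 86.6, 0]
    - [0, -1.99, 0, -42.5, 0, 87.7, 0]
    - [0, -2.094, 0, -48.5, 0, 88.2, 0]

```text
t: 24.32
tool_pos: [0.5128, 0.0028, 0.0325]
orientation: [-90.2, -0.0, 111.2]
contact_force: [2.1, 4.0, 2.2]
opening: -0.0001
```

>>> arm_command:
  deltas:
    - [0, 0, 0, 5.3, 0, -2.7, 0]
    - [0, 0, 0, 10.7, 0, -5.4, 0]
    - [0, 0.116, 0, 6.2, 0, -12.2, 0]
    - [0, 0.233, 0, 0.9, 0, -18.4, 0]
    - [0, 0.349, 0, -5.1, 0, -24, 0]
    - [0, 0.466, 0, -11.7, 0, -28.8, 0]
    - [0, 0.582, 0, -18.8, 0, -32.8, 0]
    - [0, 0.698, 0, -26.3, 0, -36, 0]
    - [0, 0.815, 0, -34.1, 0, -38.3, 0]
    - [0, 0.931, 0, -42.2, 0, -39.6, 0]
    - [0, 1.048, 0, -50.3, 0, -40, 0]
    - [0, 1.164, 0, -58.4, 0, -39.5, 0]
    - [0, 1.281, 0, -66.5, 0, -38, 0]
    - [0, 1.397, 0, -74.3, 0, -35.6, 0]
    - [0, 1.513, 0, -81.7, 0, -32.3, 0]
    - [0, 1.63, 0, -88.7, 0, -28.1, 0]
    - [0, 1.746, 0, -95.2, 0, -23.2, 0]
    - [0, 1.863, 0, -101.1, 0, -17.6, 0]
    - [0, 1.979, 0, -106.3, 0, -11.3, 0]
    - [0, 2.095, 0, -110.7, 0, -4.4, 0]

```text
t: 25.98
tool_pos: [0.5556, -0.1003, 0.0319]
orientation: [-90.0, -0.0, -9.6]
contact_force: [-0.3, 0.5, -0.6]
opening: 0.0
```

Run:
```python
from orb import *
st(); mark(.0815)
```

```text
25.98 [ 0.5556 -0.1003  0.0319] [-90.   -0.   -9.6] [ 20.  32. -22. 107.  17.  44. -20.] [-0.3  0.5 -0.6]
red 15 [251.  200.9] rad 44.9 deg past pointer 48.7
```

At about 407°. Return, raising 3 mm to follow the ring's rise, then the third stroke.

>>> arm_command:
  deltas:
    - [0, 0.116, 0, -4.5, -1, -6.8, 0]
    - [0, 0.233, 0, -9.8, -2, -13, 0]
    - [0, 0.349, 0, -15.8, -3, -18.5, 0]
    - [0, 0.466, 0, -22.4, -3, -23.3, 0]
    - [0, 0.582, 0, -29.5, -3, -27.4, 0]
    - [0, 0.698, 0, -37, -3, -30.5, 0]
    - [0, 0.815, 0, -44.8, -3, -32.8, 0]
    - [0, 0.931, 0, -52.9, -3, -34.2, 0]
    - [0, 1.048, 0, -61, -3, -34.6, 0]
    - [0, 1.164, 0, -69.1, -3, -34, 0]
    - [0, 1.281, 0, -77.2, -3, -32.5, 0]
    - [0, 1.397, 0, -84.9, -3, -30.1, 0]
    - [0, 1.513, 0, -92.4, -3, -26.8, 0]
    - [0, 1.63, 0, -99.4, -3, -22.7, 0]
    - [0, 1.746, 0, -105.9, -3, -17.8, 0]
    - [0, 1.863, 0, -111.8, -3, -12.1, 0]
    - [0, 1.979, 0, -117, -3, -5.8, 0]
    - [0, 2.095, 0, -121.4, -3, 1, 0]
    - [0, 2.094, 0, -118.9, -3, 2.6, 0]

```text
t: 27.62
tool_pos: [0.4375, -0.0769, 0.0348]
orientation: [-90.0, -0.0, -129.3]
contact_force: [-0.9, 0.3, -0.2]
opening: 0.0001
```

>>> arm_command:
  deltas:
    - [0, -0.105, 0, 0.5, 0, 7.3, 0]
    - [0, -0.209, 0, 0, 0, 14.3, 0]
    - [0, -0.314, 0, -1.2, 0, 20.9, 0]
    - [0, -0.419, 0, -0.1, 0, 26.9, 0]
    - [0, -0.524, 0, 0.4, 0, 33, 0]
    - [0, -0.628, 0, 0.2, 0, 39.1, 0]
    - [0, -0.733, 0, -0.7, 0, 45.1, 0]
    - [0, -0.838, 0, -2.1, 0, 51, 0]
    - [0, -0.942, 0, -4.2, 0, 56.7, 0]
    - [0, -1.047, 0, -6.8, 0, 62.2, 0]
    - [0, -1.152, 0, -10, 0, 67.3, 0]
    - [0, -1.257, 0, -13.8, 0, 72.2, 0]
    - [0, -1.361, 0, -18, 0, 76.5, 0]
    - [0, -1.466, 0, -22.6, 0, 80.5, 0]
    - [0, -1.571, 0, -27.7, 0, 83.9, 0]
    - [0, -1.676, 0, -33, 0, 86.7, 0]
    - [0, -1.78, 0, -38.7, 0, 89, 0]
    - [0, -1.885, 0, -44.5, 0, 90.7, 0]
    - [0, -1.99, 0, -50.5, 0, 91.8, 0]
    - [0, -2.094, 0, -56.6, 0, 92.2, 0]

```text
t: 29.28
tool_pos: [0.5478, -0.094, 0.0356]
orientation: [-90.0, -0.2, -8.6]
contact_force: [1.4, -2.9, 2.8]
opening: -0.0001
```

>>> arm_command:
  deltas:
    - [0, -0.105, 0, 2.9, 0, 5.4, 0]
    - [0, -0.209, 0, 5.2, 0, 11, 0]
    - [0, -0.314, 0, 6.9, 0, 16.8, 0]
    - [0, -0.419, 0, 7.9, 0, 22.8, 0]
    - [0, -0.524, 0, 8.4, 0, 28.9, 0]
    - [0, -0.628, 0, 8.2, 0, 35, 0]
    - [0, -0.733, 0, 7.3, 0, 41, 0]
    - [0, -0.838, 0, 5.9, 0, 46.9, 0]
    - [0, -0.942, 0, 3.8, 0, 52.6, 0]
    - [0, -1.047, 0, 1.2, 0, 58.1, 0]
    - [0, -1.152, 0, -2, 0, 63.3, 0]
    - [0, -1.257, 0, -5.8, 0, 68.1, 0]
    - [0, -1.361, 0, -10, 0, 72.5, 0]
    - [0, -1.466, 0, -14.6, 0, 76.4, 0]
    - [0, -1.571, 0, -19.7, 0, 79.8, 0]
    - [0, -1.676, 0, -25, 0, 82.7, 0]
    - [0, -1.78, 0, -30.6, 0, 85, 0]
    - [0, -1.885, 0, -36.5, 0, 86.6, 0]
    - [0, -1.99, 0, -42.5, 0, 87.7, 0]
    - [0, -2.094, 0, -48.5, 0, 88.2, 0]

```text
t: 30.95
tool_pos: [0.5147, 0.0046, 0.0366]
orientation: [-90.4, -0.1, 111.5]
contact_force: [3.3, 6.1, 6.4]
opening: 0.0
```

>>> arm_command:
  deltas:
    - [0, 0, 0, 5.3, 0, -2.7, 0]
    - [0, 0, 0, 10.7, 0, -5.4, 0]
    - [0, 0.116, 0, 6.2, 0, -12.2, 0]
    - [0, 0.233, 0, 0.9, 0, -18.4, 0]
    - [0, 0.349, 0, -5.1, 0, -24, 0]
    - [0, 0.466, 0, -11.7, 0, -28.8, 0]
    - [0, 0.582, 0, -18.8, 0, -32.8, 0]
    - [0, 0.698, 0, -26.3, 0, -36, 0]
    - [0, 0.815, 0, -34.1, 0, -38.3, 0]
    - [0, 0.931, 0, -42.2, 0, -39.6, 0]
    - [0, 1.048, 0, -50.3, 0, -40, 0]
    - [0, 1.164, 0, -58.4, 0, -39.5, 0]
    - [0, 1.281, 0, -66.5, 0, -38, 0]
    - [0, 1.397, 0, -74.3, 0, -35.6, 0]
    - [0, 1.513, 0, -81.7, 0, -32.3, 0]
    - [0, 1.63, 0, -88.7, 0, -28.1, 0]
    - [0, 1.746, 0, -95.2, 0, -23.2, 0]
    - [0, 1.863, 0, -101.1, 0, -17.6, 0]
    - [0, 1.979, 0, -106.3, 0, -11.3, 0]
    - [0, 2.095, 0, -110.7, 0, -4.4, 0]

```text
t: 32.62
tool_pos: [0.5555, -0.1004, 0.0348]
orientation: [-90.0, -0.0, -9.5]
contact_force: [0.4, 0.0, 0.7]
opening: -0.0002
```

Run:
```python
from orb import *
st(); mark(.0845)
```

```text
32.62 [ 0.5555 -0.1004  0.0348] [-90.   -0.   -9.5] [ 21.  32. -22. 107.  17.  44. -20.] [0.4 0.  0.7]
red 4 [253.  184.8] rad 32.3 deg past pointer 270.7
```

At about 629°, with 91° to go. A final, shorter stroke straight from here.

Run:
```python
from orb import *
orb([(6*k,max(42,54-3*k)) for k in range(1,19)],54)
orb([(0,48),(0,58)]+[(-6.67*k,58) for k in range(1,19)],42)
```

```text
[[0,-0.105,0,0.6,0,7.6,0],[0,-0.209,0,0.3,0,14.9,0],[0,-0.314,0,-0.9,0,21.8,0],[0,-0.419,0,-2.8,0,28.3,0],[0,-0.524,0,-2.3,0,34.3,0],[0,-0.628,0,-2.5,0,40.4,0],[0,-0.733,0,-3.3,0,46.4,0],[0,-0.838,0,-4.8,0,52.3,0],[0,-0.942,0,-6.9,0,58.1,0],[0,-1.047,0,-9.5,0,63.5,0],[0,-1.152,0,-12.7,0,68.7,0],[0,-1.257,0,-16.5,0,73.5,0],[0,-1.361,0,-20.7,0,77.9,0],[0,-1.466,0,-25.3,0,81.8,0],[0,-1.571,0,-30.3,0,85.2,0],[0,-1.676,0,-35.7,0,88.1,0],[0,-1.78,0,-41.3,0,90.4,0],[0,-1.885,0,-47.2,0,92.1,0]]
[[0,-0.0,0,5.3,0,-2.7,0],[0,-0.0,0,14.3,0,-7.3,0],[0,0.116,0,9.5,0,-14.4,0],[0,0.233,0,3.9,0,-21.0,0],[0,0.349,0,-2.4,0,-26.9,0],[0,0.466,0,-9.3,0,-32.0,0],[0,0.582,0,-16.8,0,-36.3,0],[0,0.698,0,-24.7,0,-39.7,0],[0,0.815,0,-33.0,0,-42.1,0],[0,0.931,0,-41.5,0,-43.5,0],[0,1.048,0,-50.1,0,-44.0,0],[0,1.164,0,-58.7,0,-43.5,0],[0,1.281,0,-67.2,0,-41.9,0],[0,1.397,0,-75.4,0,-39.4,0],[0,1.513,0,-83.3,0,-35.9,0],[0,1.63,0,-90.8,0,-31.6,0],[0,1.746,0,-97.6,0,-26.4,0],[0,1.863,0,-103.9,0,-20.5,0],[0,1.979,0,-109.4,0,-13.8,0],[0,2.095,0,-114.1,0,-6.6,0]]
```

>>> arm_command:
  deltas:
    - [0, -0.105, 0, 0.6, 0, 7.6, 0]
    - [0, -0.209, 0, 0.3, 0, 14.9, 0]
    - [0, -0.314, 0, -0.9, 0, 21.8, 0]
    - [0, -0.419, 0, -2.8, 0, 28.3, 0]
    - [0, -0.524, 0, -2.3, 0, 34.3, 0]
    - [0, -0.628, 0, -2.5, 0, 40.4, 0]
    - [0, -0.733, 0, -3.3, 0, 46.4, 0]
    - [0, -0.838, 0, -4.8, 0, 52.3, 0]
    - [0, -0.942, 0, -6.9, 0, 58.1, 0]
    - [0, -1.047, 0, -9.5, 0, 63.5, 0]
    - [0, -1.152, 0, -12.7, 0, 68.7, 0]
    - [0, -1.257, 0, -16.5, 0, 73.5, 0]
    - [0, -1.361, 0, -20.7, 0, 77.9, 0]
    - [0, -1.466, 0, -25.3, 0, 81.8, 0]

```text
t: 33.83
tool_pos: [0.5442, -0.0144, 0.0351]
orientation: [-90.1, -0.0, 75.3]
contact_force: [0.7, -0.8, 1.6]
opening: 0.0
```

Run:
```python
from orb import *
st(); mark(.086)
```

```text
33.83 [ 0.5442 -0.0144  0.0351] [-90.1  -0.   75.3] [ 27.  36. -44. 109.  33.  49.  41.] [ 0.7 -0.8  1.6]
red 7 [246. 190.] rad 32.2 deg past pointer 331.0
```

>>> arm_command:
  deltas:
    - [0, -0.105, 0, 2.9, 0, 5.4, 0]
    - [0, -0.209, 0, 5.2, 0, 11, 0]
    - [0, -0.314, 0, 6.9, 0, 16.8, 0]
    - [0, -0.419, 0, 7.9, 0, 22.8, 0]
    - [0, -0.419, 0, 7.9, 0, 22.8, 0]

```text
t: 34.3
tool_pos: [0.5232, -0.0003, 0.035]
orientation: [-90.1, -0.1, 99.2]
contact_force: [0.6, 1.5, 2.6]
opening: -0.0003
```

Run:
```python
from orb import *
st(); mark(.086)
```

```text
34.3 [ 5.232e-01 -3.000e-04  3.500e-02] [-90.1  -0.1  99.2] [ 30.  37. -51. 111.  37.  50.  59.] [0.6 1.5 2.6]
red 3 [246. 193.] rad 32.7 deg past pointer 356.3
```

The scene view reads about 356°, right at the pointer within error. I'll back off, check, and move behind the blue block.

Run:
```python
from orb import *
s=r.get_state(); b=[*s["tool_pos"],s["orientation"][2]]
e=world(99.2,60); g=[.5171,.1043]
f=np.array([b[:3]+[99.2] if 0 else [*e,.035,99.2]])[0]
P=[[*world(99.2,50),.035,99.2],f,f]
m=np.array([*g,.06,-5.9])
P+=lin(f,m,16)
rows([[float(v) for v in p] for p in P+[m]])
```

```text
[[0,np.float64(-0.007),0,np.float64(6.6),np.float64(-0.0),np.float64(-2.4),0],[0,np.float64(-0.007),0,np.float64(15.5),np.float64(-0.0),np.float64(-6.9),0],[0,np.float64(-0.007),0,np.float64(15.5),np.float64(-0.0),np.float64(-6.9),0],[0,np.float64(0.108),0,np.float64(21.1),np.float64(-1.6),np.float64(-7.1),0],[0,np.float64(0.222),0,np.float64(26.6),np.float64(-3.1),np.float64(-7.2),0],[0,np.float64(0.337),0,np.float64(32.2),np.float64(-4.7),np.float64(-7.4),0],[0,np.float64(0.451),0,np.float64(37.8),np.float64(-6.3),np.float64(-7.6),0],[0,np.float64(0.566),0,np.float64(43.3),np.float64(-7.8),np.float64(-7.8),0],[0,np.float64(0.681),0,np.float64(48.9),np.float64(-9.4),np.float64(-7.9),0],[0,np.float64(0.795),0,np.float64(54.5),np.float64(-11.0),np.float64(-8.1),0],[0,np.float64(0.91),0,np.float64(60.0),np.float64(-12.5),np.float64(-8.3),0],[0,np.float64(1.025),0,np.float64(65.6),np.float64(-14.1),np.float64(-8.5),0],[0,np.float64(1.139),0,np.float64(71.2),np.float64(-15.6),np.float64(-8.6),0],[0,np.float64(1.254),0,np.float64(76.8),np.float64(-17.2),np.float64(-8.8),0],[0,np.float64(1.369),0,np.float64(82.3),np.float64(-18.8),np.float64(-9.0),0],[0,np.float64(1.483),0,np.float64(87.9),np.float64(-20.3),np.float64(-9.2),0],[0,np.float64(1.598),0,np.float64(93.5),np.float64(-21.9),np.float64(-9.3),0],[0,np.float64(1.713),0,np.float64(99.0),np.float64(-23.5),np.float64(-9.5),0],[0,np.float64(1.827),0,np.float64(104.6),np.float64(-25.0),np.float64(-9.7),0],[0,np.float64(1.827),0,np.float64(104.6),np.float64(-25.0),np.float64(-9.7),0]]
```

>>> arm_command:
  deltas:
    - [0, 0, 0, 6.6, 0, -2.4, 0]
    - [0, 0, 0, 15.5, 0, -7, 0]
    - [0, 0, 0, 15.5, 0, -7, 0]
    - [0, 0.108, 0, 21, -1.6, -7, 0]
    - [0, 0.222, 0, 26.6, -3.1, -7.2, 0]
    - [0, 0.337, 0, 32.2, -4.7, -7.4, 0]
    - [0, 0.451, 0, 37.8, -6.3, -7.6, 0]
    - [0, 0.566, 0, 43.3, -7.8, -7.8, 0]
    - [0, 0.681, 0, 48.9, -9.4, -7.9, 0]
    - [0, 0.795, 0, 54.5, -11, -8, 0]
    - [0, 0.91, 0, 60, -12.5, -8.3, 0]
    - [0, 1.025, 0, 65.6, -14, -8.5, 0]
    - [0, 1.139, 0, 71.2, -15.6, -8.6, 0]
    - [0, 1.254, 0, 76.8, -17.2, -8.8, 0]
    - [0, 1.369, 0, 82.3, -18.8, -9, 0]
    - [0, 1.483, 0, 88, -20.3, -9.2, 0]
    - [0, 1.598, 0, 93.5, -22, -9.3, 0]
    - [0, 1.713, 0, 99, -23.5, -9.5, 0]
    - [0, 1.827, 0, 104.6, -25, -9.7, 0]
    - [0, 1.827, 0, 104.6, -25, -9.7, 0]

```text
t: 36.02
tool_pos: [0.5165, 0.1052, 0.0603]
orientation: [-90.0, -0.0, -6.0]
contact_force: [0.4, -0.0, 0.6]
opening: -0.0002
```

Run:
```python
from orb import *
st(); mark(.086)
S=cam("scene");T=cam("top")
a=cv2.resize(S["img"][165:225,225:295],None,fx=6,fy=6,interpolation=cv2.INTER_CUBIC)
b=cv2.resize(T["img"][210:280,190:255],None,fx=5.14,fy=5.14,interpolation=cv2.INTER_CUBIC)
b=cv2.resize(T["img"][215:285,225:295],(360,360),interpolation=cv2.INTER_CUBIC)
cv2.imwrite("pics/k.png",np.hstack([a,b]))
for A,ce,mr in blobs(T,(0,140,60),(10,255,255),(225,215,295,290),3):
    m=(onz(T,ce,.086)[:2]-AX)*1000; print("top",A,ce,m,(np.degrees(np.arctan2(m[1],m[0]))-174.1)%360)
```

```text
36.02 [0.5165 0.1052 0.0603] [-90.  -0.  -6.] [  1.  28. -25. 111.  16.  45. -39.] [ 0.4 -0.   0.6]
red 3 [246. 193.] rad 32.7 deg past pointer 356.3
top 16 [251.5 262.5] [-33.89035645   6.82111582] 354.52011155264233
```

View pics/k.png

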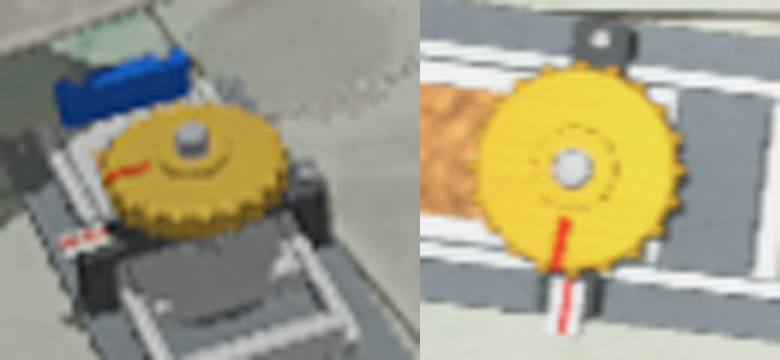

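The top view shows the mark at crop (560,245), nearly over the pointer line at (567,300) and about 5° (0.1 rad) short, within the 0.35 allowed. The sled is still in place. Now I'll lower behind the block and push.

>>> arm_command:
  deltas:
    - [0, 0, 0, 0, 12, 0, 0]
    - [0, 0, 0, 0, 26, 0, 0]
    - [0, 0, 0, 0, 40, 0, 0]
    - [0, 0, 0, 0, 52, 0, 0]
    - [0, 0, 0, 0, 57, 0, 0]
    - [0, 0, 0, 0, 57, 0, 0]
    - [0, 0, 0, 0, 57, -4, 0]
    - [0, 0, 0, 0, 57, -8, 0]
    - [0, 0, 0, 0, 57, -11, 0]
    - [0, 0, 0, 0, 57, -11, 0]

```text
t: 37.0
tool_pos: [0.5156, 0.0912, 0.0033]
orientation: [-90.0, -0.0, -5.9]
contact_force: [0.0, -0.1, -0.4]
opening: -0.0001
```

>>> arm_command:
  deltas:
    - [0, 0, 0, 0, 0, -1, 0]
    - [0, 0, 0, 0, 0, -2, 0]
    - [0, 0, 0, 0, 0, -3, 0]
    - [0, 0, 0, 0, 0, -4, 0]
    - [0, 0, 0, 0, 0, -5, 0]
    - [0, 0, 0, 0, 0, -6.5, 0]
    - [0, 0, 0, 0, 0, -8, 0]
    - [0, 0, 0, 0, 0, -10, 0]

```text
t: 37.67
tool_pos: [0.5143, 0.0826, 0.0028]
orientation: [-90.0, -0.0, -5.8]
contact_force: [0.1, 1.6, 0.9]
opening: -0.0001
```

Run:
```python
from orb import *
st(); T=cam("top")
for A,ce,mr in blobs(T,(100,150,60),(125,255,255),(185,205,325,290)): print(A,ce,mr)
```

```text
37.67 [0.5143 0.0826 0.0028] [-90.   -0.   -5.8] [  2.  32. -23. 114.  20.  37. -40.] [0.1 1.6 0.9]
181 [205.67403315 241.15469613] ((205.49009704589844, 241.09901428222656), (7.1642680168151855, 30.54764175415039), 5.710593223571777)
```

The sled slides freely at 1.6 N. I'll continue to just before the stop.

>>> arm_command:
  deltas:
    - [0, 0, 0, 0, 0, -2, 0]
    - [0, 0, 0, 0, 0, -4, 0]
    - [0, 0, 0, 0, 0, -6, 0]
    - [0, 0, 0, 0, 0, -8, 0]
    - [0, 0, 0, 0, 0, -10, 0]
    - [0, 0, 0, 0, 0, -12, 0]
    - [0, 0, 0, 0, 0, -14, 0]
    - [0, 0, 0, 0, 0, -16, 0]
    - [0, 0, 0, 0, 0, -18, 0]
    - [0, 0, 0, 0, 0, -20, 0]
    - [0, 0, 0, 0, 0, -22, 0]
    - [0, 0, 0, 0, 0, -24, 0]
    - [0, 0, 0, 0, 0, -26, 0]
    - [0, 0, 0, 0, 0, -28, 0]
    - [0, 0, 0, 0, 0, -30, 0]
    - [0, 0, 0, 0, 0, -31, 0]
    - [0, 0, 0, 0, 0, -32, 0]
    - [0, 0, 0, 0, 0, -33, 0]

```text
t: 39.22
tool_pos: [0.5108, 0.0496, 0.0028]
orientation: [-90.0, 0.0, -5.8]
contact_force: [1.0, 1.2, 0.1]
opening: 0.0001
```

>>> arm_command:
  deltas:
    - [0, 0, 0, 0, 0, -0.5, 0]
    - [0, 0, 0, 0, 0, -1, 0]
    - [0, 0, 0, 0, 0, -1.5, 0]
    - [0, 0, 0, 0, 0, -2, 0]
    - [0, 0, 0, 0, 0, -2, 0]

```text
t: 39.63
tool_pos: [0.5106, 0.0475, 0.0028]
orientation: [-90.0, 0.0, -5.8]
contact_force: [0.1, 0.7, 0.4]
opening: -0.0002
```

>>> arm_command:
  deltas:
    - [0, 0, 0, 0, 0, -0.5, 0]
    - [0, 0, 0, 0, 0, -1, 0]
    - [0, 0, 0, 0, 0, -1.5, 0]
    - [0, 0, 0, 0, 0, -1.5, 0]

```text
t: 39.97
tool_pos: [0.5105, 0.046, 0.0028]
orientation: [-90.0, 0.0, -5.8]
contact_force: [-0.3, -0.2, -1.6]
opening: 0.0
```

>>> arm_command:
  deltas:
    - [0, 0, 0, 0, 0, -0.5, 0]
    - [0, 0, 0, 0, 0, -1, 0]
    - [0, 0, 0, 0, 0, -1, 0]

```text
t: 40.22
tool_pos: [0.5108, 0.0458, 0.0029]
orientation: [-90.0, -0.0, -5.8]
contact_force: [1.3, 3.4, -1.1]
opening: -0.0006
```

>>> arm_command:
  deltas:
    - [0, 0, 0, 0, 0, -0.5, 0]
    - [0, 0, 0, 0, 0, -1, 0]
    - [0, 0, 0, 0, 0, -1, 0]

```text
t: 40.47
tool_pos: [0.511, 0.0457, 0.0031]
orientation: [-89.9, -0.1, -5.7]
contact_force: [1.5, 5.8, -1.4]
opening: 0.0004
```

>>> arm_command:
  deltas:
    - [0, 0, 0, 0, 0, -0.5, 0]
    - [0, 0, 0, 0, 0, -1, 0]
    - [0, 0, 0, 0, 0, -1, 0]

```text
t: 40.72
tool_pos: [0.511, 0.0457, 0.0032]
orientation: [-89.8, -0.1, -5.7]
contact_force: [1.5, 8.9, 0.2]
opening: -0.0001
```

The finger stopped at y = 0.0457 against a predicted 0.0455, with the force rising to 9 N, so the sled is on the stop. Back off and lift away.

>>> arm_command:
  deltas:
    - [0, 0, 0, 0, 0, 3, 0]
    - [0, 0, 0, 0, 0, 10, 0]
    - [0, 0, 0, 0, 0, 22, 0]
    - [0, 0, 0, 0, 0, 36, 0]
    - [0, 0, 0, 0, -20, 45, 0]
    - [0, 0, 0, 0, -45, 50, 0]
    - [0, 0, 0, 0, -70, 55, 0]
    - [0, 0, 0, 0, -95, 60, 0]
    - [0, 0, 0, 0, -120, 65, 0]
    - [0, 0, 0, 0, -140, 70, 0]
    - [0, 0, 0, 0, -150, 70, 0]
    - [0, 0, 0, 0, -150, 70, 0]
    - [0, 0, 0, 0, -150, 70, 0]
    - [0, 0, 0, 0, -150, 70, 0]

```text
t: 41.88
tool_pos: [0.5164, 0.1121, 0.1513]
orientation: [-90.1, 0.1, -5.8]
contact_force: [0.6, -0.2, -0.1]
opening: -0.0003
```

Run:
```python
from orb import *
st(); T=cam("top")
for A,ce,mr in blobs(T,(0,140,60),(10,255,255),(225,215,295,290),3):
    m=(onz(T,ce,.086)[:2]-AX)*1000; print("red",A,ce,(np.degrees(np.arctan2(m[1],m[0]))-174.1)%360)
J=np.array([.5017,-.0449]);a=np.radians(-5.9);yj=np.array([-np.sin(a),np.cos(a)])
for A,ce,mr in blobs(T,(100,150,60),(125,255,255),(185,205,325,290),20): print("blue",A,ce.round(1),"jig y of block centre",(onz(T,ce,.050)[:2]-J)@yj, "at start:",(onz(T,(202.1,241.1),.050)[:2]-J)@yj)
b=cv2.resize(T["img"][205:290,185:325],None,fx=5,fy=5,interpolation=cv2.INTER_CUBIC); cv2.imwrite("pics/z.png",b)
```

```text
41.88 [0.5164 0.1121 0.1513] [-90.1   0.1  -5.8] [  3.  21. -28. 105.  12.  56. -35.] [ 0.6 -0.2 -0.1]
red 17 [251.52941176 262.76470588] 354.8386812063957
blue 155 [221.5 243.1] jig y of block centre 0.07202887393340891 at start: 0.1167762003273655
```

View pics/z.png

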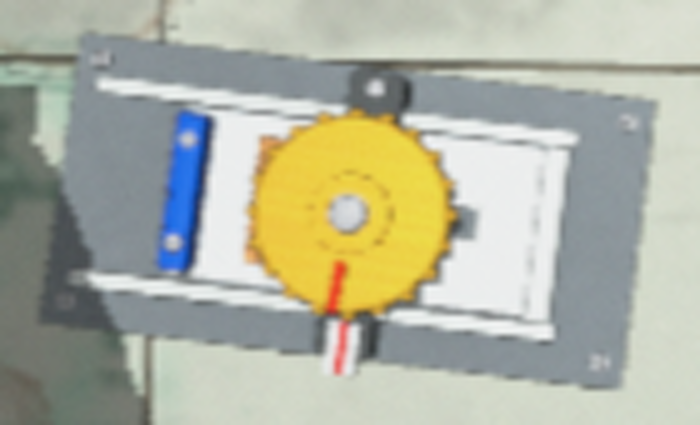

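The sled is against the stop bar at crop (545,235), having moved 44.7 mm. The ring mark at (337,285) points to the pointer line at (342,345), and the arm is clear. Handing in.

```bash
python3 -c "
from cell import r
print(r.hand_in())"
```

```text
the job is handed in; nothing more can be done
None
```

I loosened the ring to its second pass of the pointer, pushed the sled against the end stop and handed the job in at about 42 s. No verdict was reported.

- **Ring:** I turned it counter-clockwise in four fingertip strokes. The force read at the end of each stroke was at most about 10 N. The mark went from about 69° past the pointer to about 715°. The last top view puts it about 5° (0.09 rad) short of two turns, against 0.35 rad allowed, and it did not change during the push.
- **Sled:** I pushed it by the blue block at 1–2 N until it stopped, with the force rising to about 9 N. It moved 44.7 mm, where 45 mm was expected. The block's centre is at jig y of about 72 mm, against about 73 mm expected, and the picture shows the sled lying between the rails against the stop bar.
- **Bystanders:** I saw no contact with any of them, but I did not measure their positions again at the end.

**What disagreed with the text:**
- **Finger end:** by touch on the ring's top face, the shut fingers end about 33 mm above the reported TCP, so I worked with that offset.
- **First pass:** the first orbit missed the ridges because the finger corner reached less far than assumed. Going 3.5 mm deeper engaged it.

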